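# Lay the stone chisels back in their tray

### The arm

A 6-joint arm with a two-finger parallel gripper is mounted at the origin on the work surface. World frame = base frame: x ahead of the robot, y to its left, z up, the work surface at z = 0. Lengths are in m, angles in degrees, forces in N, time in s.
With the tool pointing down it reaches from about 0.375 to 0.825 m from the base axis. Payload 5.5 kg.
Tool frame: the origin (TCP) lies on the mounting face of the last link; the fingertips stand 173 mm ahead of it and the grasp point (between the pads) lies 155 mm ahead of it; z points along the fingers, y is the line along which they close (so a half turn about z gives the same grasp; the last joint's range is limited). The gripper opens to 85 mm and grips with 20 to 120 N. Pads are 22 mm wide; open, the fingers measure 114 mm over their backs; the gripper's body (76 mm by 85 mm) begins 54 mm behind the grasp point. The pads swing forward as they close: fully open they stand 13 mm farther back than shut.
Start: joints at [-70.015, 17.962, -2.699, 69.339, 0, 90], TCP at [0.205, -0.564, 0.405] pointing down, gripper open.
Joint ranges: [-152.73, 152.73], [-39.44, 99.34], [-58.76, 71.6], [-118.89, 123.64], [-81.53, 83.1], [-180, 180]. Speed limits (degrees/s): [136.94, 136.94, 172.46, 180, 180, 180].

### API

Orientations are given as a 3x3 rotation matrix whose columns are the frame's x, y, z axes.
In Python, from bench import monitor, viewer, job, models gives the robot as it stands.
- The arm moves only by the shell command python3 -m handwheel 'ROWS' [FORCE]. ROWS is JSON, a list of rows, each an object of numbers: "x", "y", "z": the shift along the tool's x, y, z in cm; "twist": the turn about the tool's z in degrees; "claw": the opening, from 0 (shut) to 1 (fully open). A call has exactly 5 rows; each row shifts and turns the commanded pose from where the row before left it, along the tool's axes as they then stand; what a row does not reach is not made up. A row lasts 1/12 s, in which the tool goes at most 41.7 mm and 7.16 degrees, less where a joint would pass 70% of its speed; a pose out of reach is approached as far as the arm can. A call is refused whole if a number of a shift passes 4.17 or a number of a turn 7.16, either way. A call with a gripper value outside its range is refused whole. The fingers move at their own pace and stop on an object; FORCE is the grip in N (left out, the last holds). Time passes only in rows, so rows that do not move let the fingers close, or fill a call up. It gives the time, the measured TCP pose, the force, the opening and the grip force at its end, in the units of the state.
- monitor.state(): the state, without advancing time (a new reading comes with each control period).
- viewer.capture(name): name is "scene" or "side" or "wrist"; returns a dict with "pixels" (480x640x3 uint8, blue, green, red), "mtx" (3x3 intrinsics, pixels), "pose" (4x4, takes a point from camera to world coordinates); the wrist camera has in their place "mount" (4x4, takes a point from camera to tool coordinates, whose origin is the TCP and whose axes are the flange's). Camera axes: x right, y down, z forward; pixel columns grow to the right and rows downward; lengths in m; the calibration is good to about 2 mm. A picture is of the moment at which its call begins: read the wrist's pose just before it. There is no depth.
- job.finish_job(): hands the job in; it is judged then, once.
Trained networks look in a picture, given as the dict that the camera call returned (one of the last four; its "shot" number tells which), for a name from the list of things; names that differ only in an ending like _2 or _b are one class to them, and where a whole thing is asked for, a point or a joint stands for the part that bears it (a point fixed in the world has none). Each returns a list of dicts, best first, with "conf" (0 to 1); they miss things now and then, are a little off and sometimes report something else, mostly with a low value. They report only what shows in the picture. A call takes as long as a camera call. They do not tell look-alikes from the thing itself.
- models.search_frame(picture, name): "xy" ([column, row] in pixels, amid what is visible of it).
The state is a dict: "time": time; "joints": joint angles; "dq": joint speeds; "joint_efforts": joint torques, N m; "position": TCP position; "tool_rot": TCP orientation; "ft_force": force on the tool from outside, world axes, zero at the start; "wrist_torque": the same for the moment, N m; "opening": finger opening in m; "grip_force": force on a finger pad.
Only numpy, scipy, OpenCV 4.12 (cv2) and the standard library are available. Lean on these libraries where they do the work, as an engineer would, in place of code of your own. Each camera call takes 0.05 s, during which the arm holds its last target. There are 200 camera calls.

### The job

Lay the four all-steel stone chisels into the four bays of the plywood tray, one to a bay and in order of their cutting ends: the narrowest (the point) in the bay next to the whetstone, then the flat, then the toothed claw, and the widest (the fan) next to the tin. Each must lie flat on the tray's floor between its dividing blocks, about in the middle of the bay, with its head towards the rim, close to it but not on it (a finger's breadth away), and the cutting end towards the open side. Leave the blunt steel bar and the wooden-handled chisel where they lie.

Things in the scene. Friction and masses are not known exactly. Their poses are not given: they have to be found in the camera images.
- point_chisel: Point: all-steel chisel lying flat, 160 mm long, 16 x 16 mm square shank. Origin under the shank's middle line at the place to grip (surface level; shank top 16 mm above): blunt head 65 mm behind (own -x), cutting end 95 mm ahead (own +x). Bare shank from x = -65 to +40 mm. About 0.3 kg. The last 50 mm taper to a 4 mm point, the narrowest.
- flat_chisel: Flat: all-steel chisel lying flat, 160 mm long, 16 x 16 mm square shank. Origin under the shank's middle line at the place to grip (surface level; shank top 16 mm above): blunt head 65 mm behind (own -x), cutting end 95 mm ahead (own +x). Bare shank from x = -65 to +40 mm. About 0.3 kg. Plain straight blade 28 mm wide, 50 mm long: second narrowest.
- claw_chisel: Claw: all-steel chisel lying flat, 160 mm long, 16 x 16 mm square shank. Origin under the shank's middle line at the place to grip (surface level; shank top 16 mm above): blunt head 65 mm behind (own -x), cutting end 95 mm ahead (own +x). Bare shank from x = -65 to +40 mm. About 0.3 kg. Blade 36 mm wide, 50 mm long, with three square teeth: third.
- fan_chisel: Fan: all-steel chisel lying flat, 160 mm long, 16 x 16 mm square shank. Origin under the shank's middle line at the place to grip (surface level; shank top 16 mm above): blunt head 65 mm behind (own -x), cutting end 95 mm ahead (own +x). Bare shank from x = -65 to +40 mm. About 0.3 kg. Blade fans out to a straight edge 48 mm wide: the widest.
- blunt_bar: Look-alike, leave alone: plain square steel bar, 16 x 16 x 120 mm, cut square at both ends, no point or blade. Origin at the centre of its underside, ends at own x = -60 and +60 mm.
- wood_chisel: Look-alike, leave alone: carpenter's chisel, round light-wood handle 26 mm thick, 85 mm long (own x -65 to +20 mm), brass ring, steel blade 20 mm wide to x = +95 mm. Origin at table level under the handle.
- tray: Fixed plywood tray. Origin at table level amid the bays, z up. Floor top z 6 mm, x -78 to +118, y +-161 mm. Rim only along -x: inner face x = -78, top z 26; heads go to it, edges to the open +x side. Four bays along x, centred y = -81, -27, 27, 81, origins of chisels at x = 0. Dividing blocks 8 (x) x 16 (y), top z 20, at x = +-42, y = 0, +-54, +-108: 38 mm clear per bay; floor free for |x| < 38.
- whetstone: Grey rectangular whetstone, 110 x 40 x 22 mm, fixed on the tray's floor beyond the last bay at one end (own centre at tray x = 0, y = +137 or -137 mm, whichever the start draws). Origin at the centre of its underside. It marks the end where the order of chisels begins.
- tin: Round aluminium tin, 44 mm across, 30 mm high, fixed on the tray's floor at the end opposite the whetstone (tray y = -137 or +137 mm). Origin at the centre of its underside.
Not all that is in view belongs to the job. What is shaped like the fan_chisel but red or turquoise is not meant.

How it is judged:
By the outcome, as a careful person would: the job done as asked, in the order asked, and still so for the second after the job is handed in, with the robot touching nothing.
It also fails if it takes over 112 s, if anything falls off the work surface, if the arm or the gripper's body presses on something with over 40 N, if the wrist force passes 120 N, or if a joint passes its speed limit or range.

## Working session

There is one attempt and no reset: what is moved stays moved. The work goes in short steps, Python scripts to look and compute and a shell command to move; the robot and the scene stay as the last step left them, time stands still between calls to the robot, and variables do not carry over. Pictures are saved under pics/ and viewed, at most 14 in all, crops included, and the job is handed in when it is done.

```bash
ls; mkdir -p pics; python3 - <<'E'
from bench import monitor, viewer, models
import cv2
s=monitor.state(); print(s['time'],s['position'],s['tool_rot'],s['opening'])
for n in ['scene','side']:
    p=viewer.capture(n); cv2.imwrite(f'pics/{n}0.png',p['pixels']); print(n,p['mtx'],p['pose'])
    for t in ['point_chisel','flat_chisel','claw_chisel','fan_chisel','blunt_bar','wood_chisel','tray','whetstone','tin']:
        print(t,[(r['xy'],round(r['conf'],2)) for r in models.search_frame(p,t)])
print(viewer.capture('wrist')['mount'])
E
```

```text
pics
0.0 [ 0.2049786  -0.56358713  0.403836  ] [[ 9.39768270e-01  3.41811756e-01 -5.67367671e-04]
 [ 3.41812226e-01 -9.39766874e-01  1.61991220e-03]
 [ 2.05116921e-05 -1.71627530e-03 -9.99998527e-01]] 0.08528268140723941
scene [[480.23329101   0.         320.44091583]
 [  0.         480.23329101 235.68125822]
 [  0.           0.           1.        ]] [[-0.61670097  0.61919747 -0.48608066  1.06801026]
 [ 0.78719631  0.48401244 -0.38217002  0.37227234]
 [-0.00136963 -0.61832552 -0.78592091  0.97940476]
 [ 0.          0.          0.          1.        ]]
point_chisel [([258.1, 287.3], 0.77)]
flat_chisel [([293.2, 172.8], 0.74), ([439.0, 339.6], 0.17)]
claw_chisel [([201.4, 194.6], 0.74)]
fan_chisel [([212.2, 255.7], 0.94), ([174.0, 156.5], 0.92), ([250.1, 155.2], 0.75), ([342.2, 246.5], 0.47)]
blunt_bar [([343.6, 247.8], 0.86)]
wood_chisel [([438.0, 338.8], 0.6), ([307.1, 213.4], 0.55)]
tray [([440.7, 339.6], 0.65)]
whetstone [([511.1, 341.9], 0.79)]
tin [([384.7, 316.8], 0.86)]
side [[438.77646771   0.         318.63795308]
 [  0.         438.77646771 229.89585599]
 [  0.           0.
[... 207 characters left out ...]
         1.        ]]
point_chisel [([278.7, 227.1], 0.45)]
flat_chisel [([390.4, 227.2], 0.6)]
claw_chisel [([371.1, 195.7], 0.5)]
fan_chisel [([310.9, 200.2], 0.67), ([396.0, 183.6], 0.47)]
blunt_bar [([313.7, 264.2], 0.56), ([391.4, 229.0], 0.27)]
wood_chisel [([356.0, 241.9], 0.81), ([234.3, 277.4], 0.61)]
tray []
whetstone [([181.5, 362.2], 0.61)]
tin [([234.5, 279.1], 0.61), ([309.5, 199.8], 0.54), ([356.6, 241.7], 0.24)]
[[ 6.55076739e-04 -9.50586269e-01 -3.10459845e-01  8.10560604e-02]
 [ 9.99999245e-01  3.00010628e-04  1.19142706e-03 -1.32448773e-03]
 [-1.03941295e-03 -3.10460391e-01  9.50585748e-01  3.01494387e-02]
 [ 0.00000000e+00  0.00000000e+00  0.00000000e+00  1.00000000e+00]]
```

View pics/scene0.png

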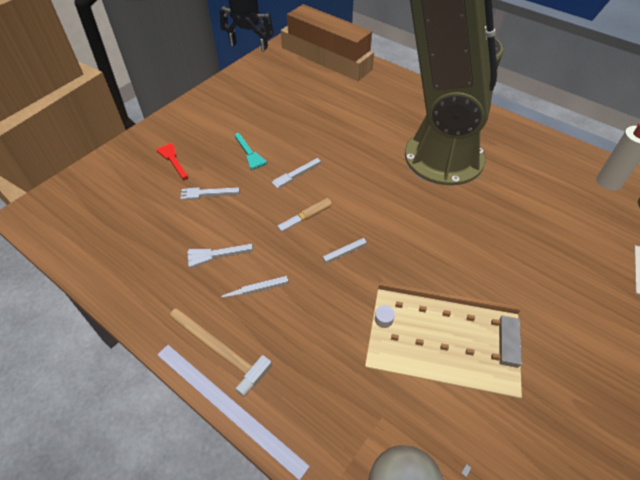

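View pics/side0.png

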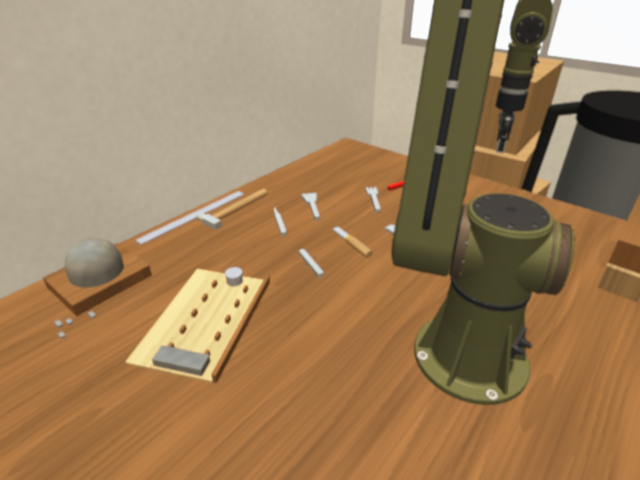

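The scene view shows the point (255,288), flat (296,172), claw (210,193) and fan (220,254), each with its cutting end to the left. The bar is at (345,249) and the wood chisel at (305,213). On the tray, the tin is at (385,316), the whetstone at (511,341) and the rim is on the robot side. Next I'll rectify the image to the table plane.

```bash
cat > h.py <<'E'
import numpy as np, cv2
def ground(K,T,uv,z):
    uv=np.atleast_2d(np.float64(uv)); d=np.c_[uv,np.ones(len(uv))]@np.linalg.inv(K).T@T[:3,:3].T
    return (T[:3,3]+d*((z-T[2,3])/d[:,2])[:,None])[:,:2]
def rectify(img,K,T,z,x0,x1,y0,y1,mm=1.0):
    # image: col = (y1-y)/mm , row=(x1-x)/mm  (x up, y left)
    s=mm/1000; A=np.array([[0,-s,x1],[-s,0,y1],[0,0,z],[0,0,1]])
    H=K@np.linalg.inv(T)[:3]@A
    return cv2.warpPerspective(img,np.linalg.inv(H),(int((y1-y0)/s),int((x1-x0)/s)),flags=cv2.INTER_LINEAR)
def blobs(R,x1,y1,mm=1.0,amin=600,amax=6000,smax=60):
    hsv=cv2.cvtColor(R,cv2.COLOR_BGR2HSV)
    m=((hsv[...,1]<smax)&(hsv[...,2]>110)).astype(np.uint8)
    n,L,st,c=cv2.connectedComponentsWithStats(m)
    out=[]
    for i in range(1,n):
        a=st[i,4]*mm*mm
        if amin<a<amax:
            r,cc=np.nonzero(L==i); P=np.c_[x1-r*mm/1e3,y1-cc*mm/1e3]
            mu=P.mean(0); u=np.linalg.svd(P-mu,full_matrices=False)[2][0]; t=(P-mu)@u
            w=(P-mu)@[-u[1],u[0]]
            if np.ptp(w[t>np.percentile(t,85)])<np.ptp(w[t<np.percentile(t,15)]): u=-u;t=-t   # u towards the wide end
            out.append((mu,mu+u*t.min(),mu+u*t.max(),a))
    return out
E
python3 - <<'E'
from bench import viewer
from h import *
p=viewer.capture('scene');K,T=p['mtx'],p['pose']
for n,uv in dict(point=(258,287),flat=(293,173),claw=(201,195),fan=(212,256),bar=(343,248),wood=(307,213),red=(172,160),teal=(250,152),whet=(511,342),tin=(385,317)).items(): print(n,ground(K,T,uv,.03 if n in('whet','tin') else .012).round(3))
R=rectify(p['pixels'],K,T,.014,.2,.95,-.55,.4)
for mu,h,e,a in blobs(R,.95,.4): print(mu.round(3),h.round(3),e.round(3),(np.linalg.norm(h-e)*1e3).round(),a)
cv2.imwrite('pics/r0.png',cv2.resize(R,(800,632)))
print(ground(K,T,[(379,288),(520,310),(521,395),(367,370)],.006).round(3))
E
```

```text
point [[ 0.682 -0.119]]
flat [[ 0.339 -0.3  ]]
claw [[ 0.56  -0.444]]
fan [[ 0.686 -0.271]]
bar [[ 0.466 -0.029]]
wood [[ 0.431 -0.174]]
red [[ 0.515 -0.614]]
teal [[ 0.35  -0.458]]
whet [[0.458 0.411]]
tin [[0.573 0.165]]
[0.847 0.02 ] [0.894 0.023] [0.801 0.016] 93.0 2590.0
[0.804 0.358] [0.846 0.316] [0.764 0.397] 115.0 4698.0
[ 0.681 -0.118] [ 0.755 -0.17 ] [ 0.622 -0.078] 161.0 3221.0
[ 0.678 -0.271] [ 0.604 -0.211] [ 0.729 -0.313] 161.0 5455.0
[ 0.544 -0.438] [ 0.483 -0.373] [ 0.592 -0.491] 161.0 5336.0
[0.562 0.158] [0.589 0.171] [0.536 0.145] 60.0 2129.0
[ 0.469 -0.022] [0.411 0.002] [ 0.526 -0.045] 124.0 2822.0
[ 0.487 -0.188] [ 0.454 -0.179] [ 0.519 -0.197] 67.0 1662.0
[0.417 0.389] [0.471 0.398] [0.385 0.383] 87.0 1593.0
[ 0.335 -0.295] [ 0.249 -0.274] [ 0.41  -0.312] 166.0 4793.0
[[0.505 0.106]
 [0.355 0.394]
 [0.54  0.477]
 [0.69  0.199]]
```

View pics/r0.png

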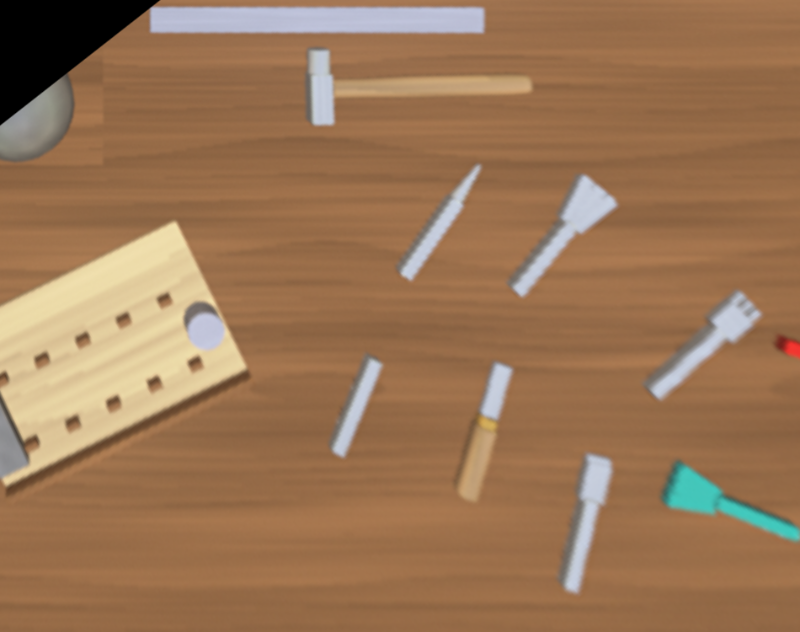

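The rectified view confirms the order (flat, claw, fan and point heads all towards the robot/left). The whetstone is at tray +y and the tin at −y, with the tray turned about 27°. I'll fit the tray from its blocks and test the twist direction.

```bash
python3 - <<'E'
from bench import viewer
from h import *
from scipy.optimize import least_squares
p=viewer.capture('scene');K,T=p['mtx'],p['pose']
R=rectify(p['pixels'],K,T,.013,.3,.75,.05,.55); hsv=cv2.cvtColor(R,cv2.COLOR_BGR2HSV)
# dark blocks inside tray
m=((hsv[...,2]<140)&(hsv[...,1]>60)).astype(np.uint8)
n,L,st,c=cv2.connectedComponentsWithStats(m)
C=np.array([[.75-c[i][1]/1e3,.55-c[i][0]/1e3] for i in range(1,n) if 60<st[i,4]<600]); print(C.round(3))
B=np.array([(x,y) for x in(-.042,.042) for y in(-.108,-.054,0,.054,.108)])
def f(v,pts=False):
    a=v[2];W=v[:2]+B@np.array([[np.cos(a),np.sin(a)],[-np.sin(a),np.cos(a)]])
    D=np.linalg.norm(W[:,None]-C[None],axis=2); return np.minimum(D.min(1),.02)
v0=[.515,.29,np.radians(26.7)]
s=least_squares(f,v0,diff_step=1e-4);print(s.x,np.degrees(s.x[2]),f(s.x).round(4))
E
python3 -m handwheel '[{"twist":7},{"twist":7},{"twist":7},{"twist":7},{"twist":7}]' 60
python3 -c "
from bench import monitor
s=monitor.state();print(s['joints'],s['tool_rot'])"
```

```text
[[0.729 0.486]
 [0.749 0.398]
 [0.688 0.231]
 [0.689 0.178]
 [0.644 0.534]
 [0.596 0.206]
 [0.576 0.519]
 [0.575 0.474]
 [0.573 0.254]
 [0.559 0.116]
 [0.549 0.302]
 [0.524 0.509]
 [0.525 0.351]
 [0.52  0.169]
 [0.463 0.389]
 [0.497 0.217]
 [0.473 0.266]
 [0.459 0.536]
 [0.45  0.314]
 [0.436 0.535]
 [0.435 0.09 ]]
[0.5111172  0.28426353 0.45411393] 26.01881133739106 [0.0005 0.0002 0.     0.0003 0.02   0.0003 0.0003 0.0004 0.0005 0.02  ]
[-7.00159477e+01  1.79619296e+01 -2.69795705e+00  6.93396162e+01
 -2.30544303e-04  8.99992642e+01] [[ 9.39783393e-01  3.41770645e-01 -8.16271114e-07]
 [ 3.41770645e-01 -9.39783393e-01 -9.52905285e-06]
 [-4.02386857e-06  8.67626812e-06 -1.00000000e+00]]invalid input at $[0]: expected keys x, y, z, twist, claw
```

```bash
python3 -m handwheel '[{"x":0,"y":0,"z":0,"twist":7,"claw":1},{"x":0,"y":0,"z":0,"twist":7,"claw":1},{"x":0,"y":0,"z":0,"twist":7,"claw":1},{"x":0,"y":0,"z":0,"twist":7,"claw":1},{"x":0,"y":0,"z":0,"twist":7,"claw":1}]' 60
cat >> h.py <<'E'
TR=np.array([.5111,.2843]);TA=26.02
def plan(xyz,yaw=None):
    from bench import monitor
    s=monitor.state();R=s['tool_rot'];p=s['position'];y0=np.degrees(np.arctan2(R[1,0],R[0,0]))
    t=0 if yaw is None else -((yaw-y0+90)%180-90)
    a=np.radians(y0-t); X=np.array([np.cos(a),np.sin(a)]);Y=np.array([np.sin(a),-np.cos(a)])
    d=np.array(xyz)-p
    print('t=%.2f pos %s yaw %.2f q6 %.1f tilt %.4f open %.4f F %s'%(s['time'],p.round(4),y0,s['joints'][5],R[2,2],s['opening'],np.round(s['ft_force'],1)))
    print('TWIST %.2f then x %.2f y %.2f cm, z %.2f cm'%(t,d[:2]@X*100,d[:2]@Y*100,-d[2]*100))
def bay(y,x=0):
    a=np.radians(TA);return TR+[np.cos(a)*x-np.sin(a)*y,np.sin(a)*x+np.cos(a)*y]
E
python3 -c "
from h import *
plan([.543,-.437,.33],-47)"
```

```text
time: 1.57
position: [0.2051, -0.5639, 0.4047]
tool_rot: [[0.964, -0.265, 0.0], [-0.265, -0.964, -0.0], [0.0, 0.0, -1.0]]
ft_force: [-0.1, -0.2, 0.5]
opening: 0.0856
grip_force: 0.0
t=1.57 pos [ 0.2051 -0.5639  0.4047] yaw -15.36 q6 125.3 tilt -1.0000 open 0.0856 F [-0.1 -0.2  0.5]
TWIST 31.64 then x 13.77 y -33.37 cm, z 7.47 cm
```

```bash
R='x'
python3 -m handwheel '[{"x":0,"y":0,"z":0,"twist":-7,"claw":1},{"x":0,"y":0,"z":0,"twist":-7,"claw":1},{"x":0,"y":0,"z":0,"twist":-7,"claw":1},{"x":0,"y":0,"z":0,"twist":-7,"claw":1},{"x":0,"y":0,"z":0,"twist":-7,"claw":1}]' 60 >/dev/null
python3 -m handwheel '[{"x":0,"y":0,"z":0,"twist":-7,"claw":1},{"x":0,"y":0,"z":0,"twist":-7,"claw":1},{"x":0,"y":0,"z":0,"twist":-7,"claw":1},{"x":0,"y":0,"z":0,"twist":-7,"claw":1},{"x":0,"y":0,"z":0,"twist":-7,"claw":1}]' >/dev/null
python3 -m handwheel '[{"x":0,"y":0,"z":0,"twist":-7,"claw":1},{"x":0,"y":0,"z":0,"twist":-7,"claw":1},{"x":0,"y":0,"z":0,"twist":-7,"claw":1},{"x":0,"y":0,"z":0,"twist":-7,"claw":1},{"x":0,"y":0,"z":0,"twist":-7,"claw":1}]' >/dev/null
python3 -m handwheel '[{"x":0,"y":0,"z":0,"twist":-7,"claw":1},{"x":0,"y":0,"z":0,"twist":-7,"claw":1},{"x":0,"y":0,"z":0,"twist":-7,"claw":1},{"x":0,"y":0,"z":0,"twist":-7,"claw":1},{"x":0,"y":0,"z":0,"twist":-7,"claw":1}]' >/dev/null
python3 -m handwheel '[{"x":0,"y":0,"z":0,"twist":-7,"claw":1},{"x":-1.5,"y":3.3,"z":0.8,"twist":0,"claw":1},{"x":-1.5,"y":3.3,"z":0.8,"twist":0,"claw":1},{"x":-1.5,"y":3.3,"z":0.8,"twist":0,"claw":1},{"x":-1.5,"y":3.3,"z":0.8,"twist":0,"claw":1}]' >/dev/null
python3 -m handwheel '[{"x":-1.5,"y":3.3,"z":0.8,"twist":0,"claw":1},{"x":-1.5,"y":3.3,"z":0.8,"twist":0,"claw":1},{"x":-1.5,"y":3.3,"z":0.8,"twist":0,"claw":1},{"x":-1.5,"y":3.3,"z":0.8,"twist":0,"claw":1},{"x":0,"y":0,"z":0,"twist":0,"claw":1}]' >/dev/null
cat >> h.py <<'E'
def wrist(name=None):
    from bench import monitor,viewer
    s=monitor.state();p=viewer.capture('wrist');M=np.eye(4);M[:3,:3]=s['tool_rot'];M[:3,3]=s['position'];T=M@p['mount'];K=p['mtx']
    if name: cv2.imwrite(name,p['pixels'])
    # edges seen at the top, z=.016
    x,y=s['position'][:2];B=(x-.3,x+.3,y-.3,y+.3)
    R=rectify(p['pixels'],K,T,.016,*B,mm=.75)
    for mu,h,e,a in blobs(R,x+.3,y+.3,.75): print('c',mu.round(4),'ends',h.round(4),e.round(4),'len %.0f area %.0f yaw %.1f'%(np.linalg.norm(h-e)*1e3,a,np.degrees(np.arctan2(*(e-h)[::-1]))))
    return R
E
python3 - <<'E'
from h import *
plan([.543,-.437,.33],-47)
R=wrist('pics/w1.png')
cv2.imwrite('pics/w1r.png',R)
E
```

```text
t=4.07 pos [ 0.4867 -0.4736  0.3384] yaw 132.32 q6 3.4 tilt -1.0000 open 0.0850 F [-1.3  0.7 -0.4]
TWIST -0.68 then x -1.16 y 6.61 cm, z 0.84 cm
c [ 0.6667 -0.469 ] ends [ 0.6216 -0.4559] [ 0.7026 -0.4794] len 84 area 898 yaw -16.2
c [ 0.5444 -0.4432] ends [ 0.4824 -0.3753] [ 0.5891 -0.4921] len 158 area 3529 yaw -47.6
c [ 0.4692 -0.6479] ends [ 0.4605 -0.6021] [ 0.4762 -0.6845] len 84 area 890 yaw -79.2
```

View pics/w1.png

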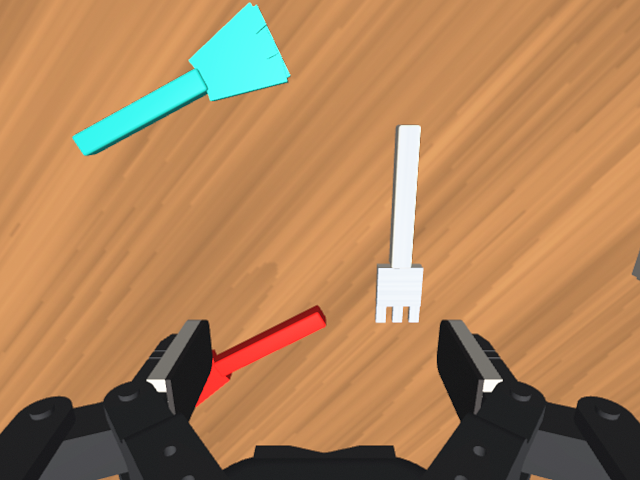

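The wrist view shows the claw at (400,225), head up and teeth down, 158 mm long as it should be. Its grip point is (0.5257, −0.4226), yaw −47.6°.

```bash

python3 -m handwheel '[{"x":0.5,"y":3.1,"z":2,"twist":0,"claw":1},{"x":0.6,"y":3.2,"z":3,"twist":0,"claw":1},{"x":0,"y":0,"z":3,"twist":0,"claw":0.6},{"x":0,"y":0,"z":3,"twist":0,"claw":0.6},{"x":0,"y":0,"z":0,"twist":0,"claw":0.6}]' 80 
python3 - <<'E'
from h import *
plan([.5257,-.4226,.176],-47.6)
wrist()
E
```

```text
time: 4.53
position: [0.5171, -0.4258, 0.2265]
tool_rot: [[-0.669, 0.743, -0.008], [0.743, 0.669, 0.006], [0.01, -0.002, -1.0]]
ft_force: [-1.9, 1.4, -1.9]
opening: 0.052
grip_force: 0.0
t=4.53 pos [ 0.5171 -0.4258  0.2265] yaw 131.99 q6 8.5 tilt -1.0000 open 0.0520 F [-1.9  1.4 -1.9]
TWIST -0.41 then x -0.34 y 0.86 cm, z 5.05 cm
c [ 0.544  -0.4419] ends [ 0.4818 -0.3742] [ 0.5882 -0.49  ] len 157 area 3399 yaw -47.4
```

```bash

python3 -m handwheel '[{"x":-0.25,"y":0.87,"z":0,"twist":-0.4,"claw":0.6},{"x":0,"y":0,"z":1.5,"twist":0,"claw":0.6},{"x":0,"y":0,"z":1.5,"twist":0,"claw":0.6},{"x":0,"y":0,"z":1.2,"twist":0,"claw":0.6},{"x":0,"y":0,"z":0.5,"twist":0,"claw":0.6}]' 80 
python3 -c "
from h import *
plan([.5252,-.4217,.176],-47.6)"
```

```text
time: 5.0
position: [0.5283, -0.4242, 0.1859]
tool_rot: [[-0.674, 0.739, 0.001], [0.739, 0.674, -0.001], [-0.001, 0.0, -1.0]]
ft_force: [-0.5, 0.0, -0.2]
opening: 0.0513
grip_force: 0.0
t=5.00 pos [ 0.5283 -0.4242  0.1859] yaw 132.36 q6 8.9 tilt -1.0000 open 0.0513 F [-0.5  0.  -0.2]
TWIST -0.04 then x 0.39 y -0.06 cm, z 0.99 cm
```

```bash

python3 -m handwheel '[{"x":0.0,"y":0,"z":0.3,"twist":0,"claw":0.6},{"x":0,"y":0,"z":0,"twist":0,"claw":0.6},{"x":0,"y":0,"z":0,"twist":0,"claw":0.6},{"x":0,"y":0,"z":0,"twist":0,"claw":0.6},{"x":0,"y":0,"z":0,"twist":0,"claw":0.6}]' >/dev/null
python3 -c "
from h import *
plan([.5252,-.4217,.176],-47.6)
wrist()"
```

```text
t=5.42 pos [ 0.5283 -0.424   0.1833] yaw 132.38 q6 8.9 tilt -1.0000 open 0.0515 F [-1.1  0.6 -0.7]
TWIST -0.02 then x 0.38 y -0.08 cm, z 0.73 cm
c [ 0.5321 -0.4288] ends [ 0.4818 -0.3743] [ 0.5694 -0.4692] len 129 area 2499 yaw -47.3
```

```bash

python3 -m handwheel '[{"x":0.34,"y":-0.05,"z":0.4,"twist":0,"claw":0.6},{"x":0,"y":0,"z":0.3,"twist":0,"claw":0.6},{"x":0,"y":0,"z":0,"twist":0,"claw":0},{"x":0,"y":0,"z":0,"twist":0,"claw":0},{"x":0,"y":0,"z":0,"twist":0,"claw":0}]' 90
python3 -m handwheel '[{"x":0,"y":0,"z":0,"twist":0,"claw":0},{"x":0,"y":0,"z":0,"twist":0,"claw":0},{"x":0,"y":0,"z":0,"twist":0,"claw":0},{"x":0,"y":0,"z":0,"twist":0,"claw":0},{"x":0,"y":0,"z":0,"twist":0,"claw":0}]'
python3 -c "
from h import *
b=bay(-.027);print(b);plan([.5252,-.4217,.176],-47.6);plan([*b,.182],TA)"
```

```text
time: 5.88
position: [0.5252, -0.4216, 0.1753]
tool_rot: [[-0.674, 0.739, -0.001], [0.739, 0.674, -0.0], [0.0, -0.001, -1.0]]
ft_force: [-1.2, -2.0, 9.2]
opening: 0.0155
grip_force: 11.9
time: 6.3
position: [0.5252, -0.4216, 0.1757]
tool_rot: [[-0.674, 0.739, -0.0], [0.739, 0.674, -0.0], [-0.0, -0.0, -1.0]]
ft_force: [-1.7, -0.7, 3.4]
opening: 0.0136
grip_force: 90.4
[0.52294449 0.26003669]
t=6.30 pos [ 0.5252 -0.4216  0.1757] yaw 132.38 q6 8.9 tilt -1.0000 open 0.0136 F [-1.7 -0.7  3.4]
TWIST -0.02 then x -0.00 y -0.01 cm, z -0.03 cm
t=6.30 pos [ 0.5252 -0.4216  0.1757] yaw 132.38 q6 8.9 tilt -1.0000 open 0.0136 F [-1.7 -0.7  3.4]
TWIST -73.64 then x -29.70 y 61.36 cm, z -0.63 cm
```

```bash

python3 -m handwheel '[{"x":0,"y":0,"z":-1.5,"twist":0,"claw":0},{"x":0,"y":0,"z":-2.5,"twist":0,"claw":0},{"x":0,"y":0,"z":-2.5,"twist":0,"claw":0},{"x":0,"y":0,"z":-1.5,"twist":0,"claw":0},{"x":1.3,"y":1.2,"z":0,"twist":0,"claw":0}]'
python3 -m handwheel '[{"x":2.66,"y":2.41,"z":0,"twist":0,"claw":0},{"x":2.66,"y":2.41,"z":0,"twist":0,"claw":0},{"x":2.66,"y":2.41,"z":0,"twist":0,"claw":0},{"x":2.66,"y":2.41,"z":0,"twist":0,"claw":0},{"x":2.66,"y":2.41,"z":0,"twist":0,"claw":0}]' | head -2
python3 -m handwheel '[{"x":2.66,"y":2.41,"z":0,"twist":0,"claw":0},{"x":2.66,"y":2.41,"z":0,"twist":0,"claw":0},{"x":2.66,"y":2.41,"z":0,"twist":0,"claw":0},{"x":2.66,"y":2.41,"z":0,"twist":0,"claw":0},{"x":2.66,"y":2.41,"z":0,"twist":0,"claw":0}]' | head -2
python3 -m handwheel '[{"x":2.66,"y":2.41,"z":0,"twist":0,"claw":0},{"x":2.66,"y":2.41,"z":0,"twist":0,"claw":0},{"x":2.66,"y":2.41,"z":0,"twist":0,"claw":0},{"x":2.66,"y":2.41,"z":0,"twist":0,"claw":0},{"x":2.66,"y":2.41,"z":0,"twist":0,"claw":0}]' | head -2
python3 -m handwheel '[{"x":2.66,"y":2.41,"z":0,"twist":0,"claw":0},{"x":2.66,"y":2.41,"z":0,"twist":0,"claw":0},{"x":2.66,"y":2.41,"z":0,"twist":-7,"claw":0},{"x":0,"y":0,"z":0,"twist":-7,"claw":0},{"x":0,"y":0,"z":0,"twist":-7,"claw":0}]' | head -2
python3 -m handwheel '[{"x":0,"y":0,"z":0,"twist":-7,"claw":0},{"x":0,"y":0,"z":0,"twist":-7,"claw":0},{"x":0,"y":0,"z":0,"twist":-7,"claw":0},{"x":0,"y":0,"z":0,"twist":-7,"claw":0},{"x":0,"y":0,"z":0,"twist":-7,"claw":0}]' | head -2
python3 -m handwheel '[{"x":0,"y":0,"z":0,"twist":-7,"claw":0},{"x":0,"y":0,"z":0,"twist":-7,"claw":0},{"x":0,"y":0,"z":0,"twist":-3.6,"claw":0},{"x":0,"y":0,"z":0,"twist":0,"claw":0},{"x":0,"y":0,"z":0,"twist":0,"claw":0}]'
python3 -c "
from h import *
plan([*bay(-.027),.182],TA)
wrist('pics/w2.png')"
```

```text
time: 6.72
position: [0.5269, -0.407, 0.2592]
tool_rot: [[-0.672, 0.74, 0.006], [0.74, 0.672, -0.006], [-0.008, 0.0, -1.0]]
ft_force: [1.1, 0.5, -3.7]
opening: 0.0136
grip_force: 89.6
time: 7.13
position: [0.5243, -0.2226, 0.2546]
time: 7.55
position: [0.5236, -0.043, 0.2549]
time: 7.97
position: [0.5229, 0.1365, 0.2549]
time: 8.38
position: [0.5226, 0.2448, 0.2547]
time: 8.8
position: [0.5228, 0.2424, 0.2546]
time: 9.22
position: [0.5229, 0.2423, 0.2549]
tool_rot: [[-0.9, -0.436, -0.001], [-0.436, 0.9, -0.0], [0.001, 0.0, -1.0]]
ft_force: [-0.5, 0.5, -3.5]
opening: 0.0133
grip_force: 89.6
t=9.22 pos [0.5229 0.2423 0.2549] yaw -154.12 q6 -1.0 tilt -1.0000 open 0.0133 F [-0.5  0.5 -3.5]
TWIST -0.14 then x -0.79 y 1.59 cm, z 7.29 cm
c [0.5623 0.2626] ends [0.4771 0.2213] [0.6449 0.3027] len 187 area 4664 yaw 25.9
c [0.5813 0.1566] ends [0.5573 0.1544] [0.6054 0.1588] len 48 area 1808 yaw 5.2
c [0.4754 0.4192] ends [0.4196 0.3822] [0.5052 0.439 ] len 103 area 1291 yaw 33.5
```

View pics/w2.png

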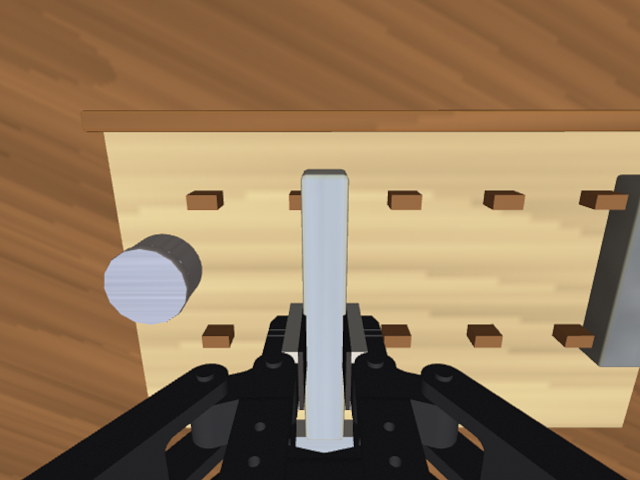

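The wrist view shows the claw held straight between the pads. The tin (150,285) is on the left, the whetstone on the right, the block tops are at rows ~201 and ~336, and the rim is on top. I'll refine the tray pose from these block tops.

```bash
cat > tray.py <<'E'
from h import *
from bench import monitor,viewer
from scipy.optimize import least_squares
s=monitor.state();p=viewer.capture('wrist');M=np.eye(4);M[:3,:3]=s['tool_rot'];M[:3,3]=s['position'];T=M@p['mount'];K=p['mtx'];im=p['pixels']
hsv=cv2.cvtColor(im,cv2.COLOR_BGR2HSV)
print(hsv[201,405],hsv[336,218],hsv[190,405],hsv[230,450])
ref=im[203,405].astype(int)
m=(np.abs(im.astype(int)-ref).max(2)<22).astype(np.uint8); m=cv2.morphologyEx(m,cv2.MORPH_OPEN,np.ones((3,3),np.uint8))
n,L,st,c=cv2.connectedComponentsWithStats(m)
I=[i for i in range(1,n) if 200<st[i,4]<1200]; print([(c[i].round(1),st[i,4]) for i in I])
C=ground(K,T,c[I],.020)
B=np.array([(x,y) for x in(-.042,.042) for y in(-.108,-.054,0,.054,.108)])
def W(v):
    a=v[2];return v[:2]+B@np.array([[np.cos(a),np.sin(a)],[-np.sin(a),np.cos(a)]])
def f(v): return np.minimum(np.linalg.norm(W(v)[:,None]-C[None],axis=2).min(1),.012)
r=least_squares(f,[*TR,np.radians(TA)],diff_step=1e-4);print(r.x[:2].round(4),np.degrees(r.x[2]),f(r.x).round(4))
E
python3 tray.py
```

```text
[ 14 143 153] [ 14 144 142] [ 18  98 138] [ 20  85 223]
[(array([ 73.6, 182.9]), np.int32(681)), (array([201.6, 202. ]), np.int32(442)), (array([406.2, 201.4]), np.int32(411)), (array([508.5, 201.5]), np.int32(409)), (array([611.3, 201.5]), np.int32(417)), (array([215.5, 341. ]), np.int32(285)), (array([397.5, 340.9]), np.int32(281)), (array([488., 341.]), np.int32(286)), (array([579.2, 341. ]), np.int32(290)), (array([634., 408.]), np.int32(324))]
[0.5088 0.285 ] 25.99137710589339 [0.0003 0.012  0.0003 0.0002 0.0003 0.0004 0.012  0.0002 0.0002 0.0004]
```

```bash
sed -i 's/^TR=.*/TR=np.array([.5088,.285]);TA=26.0/' h.py; python3 - <<'E'
from h import *
from bench import monitor,viewer
s=monitor.state();p=viewer.capture('wrist');M=np.eye(4);M[:3,:3]=s['tool_rot'];M[:3,3]=s['position'];T=M@p['mount']
h=ground(p['mtx'],T,[(325,172)],.0952)[0]-s['position'][:2]
print(h@M[:2,0],h@M[:2,1])
plan([*bay(-.027),.182],TA)
E
```

```text
0.06163067764712178 0.0013800275434985437
t=9.37 pos [0.523  0.2423 0.2552] yaw -154.09 q6 -1.1 tilt -1.0000 open 0.0134 F [-1.2  1.  -3.1]
TWIST -0.09 then x -0.60 y 1.77 cm, z 7.32 cm
```

```bash

python3 -m handwheel '[{"x":-0.4,"y":1.77,"z":0,"twist":0,"claw":0},{"x":0,"y":0,"z":2,"twist":0,"claw":0},{"x":0,"y":0,"z":2,"twist":0,"claw":0},{"x":0,"y":0,"z":1.5,"twist":0,"claw":0},{"x":0,"y":0,"z":0.8,"twist":0,"claw":0}]' >/dev/null
python3 -m handwheel '[{"x":0,"y":0,"z":0.4,"twist":0,"claw":0},{"x":0,"y":0,"z":0.2,"twist":0,"claw":0},{"x":0,"y":0,"z":0,"twist":0,"claw":0},{"x":0,"y":0,"z":0,"twist":0,"claw":0},{"x":0,"y":0,"z":0,"twist":0,"claw":0}]'
python3 -c "
from h import *
plan([*bay(-.027),.182],TA)"
```

```text
time: 10.2
position: [0.5195, 0.2601, 0.1874]
tool_rot: [[-0.899, -0.438, 0.002], [-0.438, 0.899, 0.001], [-0.002, 0.0, -1.0]]
ft_force: [0.3, 0.5, -3.6]
opening: 0.0133
grip_force: 89.6
t=10.20 pos [0.5195 0.2601 0.1874] yaw -154.02 q6 0.6 tilt -1.0000 open 0.0133 F [ 0.3  0.5 -3.6]
TWIST -0.02 then x -0.13 y 0.00 cm, z 0.54 cm
```

```bash

python3 -m handwheel '[{"x":0,"y":0,"z":0.3,"twist":0,"claw":0},{"x":0,"y":0,"z":0.2,"twist":0,"claw":0},{"x":0,"y":0,"z":0,"twist":0,"claw":0},{"x":0,"y":0,"z":0,"twist":0,"claw":0.35},{"x":0,"y":0,"z":0,"twist":0,"claw":0.35}]'
python3 -m handwheel '[{"x":0,"y":0,"z":0,"twist":0,"claw":0.35},{"x":0,"y":0,"z":0,"twist":0,"claw":0.35},{"x":0,"y":0,"z":-1.5,"twist":0,"claw":0.35},{"x":0,"y":0,"z":-2.5,"twist":0,"claw":0.35},{"x":0,"y":0,"z":-2.5,"twist":0,"claw":0.35}]'
python3 -m handwheel '[{"x":0,"y":0,"z":-1.5,"twist":0,"claw":0.6},{"x":0,"y":0,"z":0,"twist":0,"claw":0.6},{"x":0,"y":0,"z":0,"twist":0,"claw":0.6},{"x":0,"y":0,"z":0,"twist":0,"claw":0.6},{"x":0,"y":0,"z":0,"twist":0,"claw":0.6}]' >/dev/null
python3 -c "
from h import *
plan([.66,-.24,.26],-39)
wrist('pics/w3.png')"
```

```text
time: 10.62
position: [0.5192, 0.26, 0.1818]
tool_rot: [[-0.899, -0.438, 0.001], [-0.438, 0.899, 0.0], [-0.001, -0.0, -1.0]]
ft_force: [0.0, 0.2, -0.5]
opening: 0.0299
grip_force: 0.0
time: 11.03
position: [0.5184, 0.2596, 0.2464]
tool_rot: [[-0.899, -0.438, -0.002], [-0.438, 0.899, -0.001], [0.002, -0.0, -1.0]]
ft_force: [0.8, 0.5, -0.8]
opening: 0.0301
grip_force: 0.0
t=11.45 pos [0.5184 0.2596 0.2602] yaw -154.02 q6 0.6 tilt -1.0000 open 0.0517 F [ 0.  -0.8 -0.1]
TWIST 64.98 then x -42.45 y -29.91 cm, z 0.02 cm
c [0.5486 0.2754] ends [0.4636 0.2341] [0.6094 0.3051] len 162 area 3498 yaw 26.0
c [0.5815 0.155 ] ends [0.6051 0.1584] [0.5577 0.1515] len 48 area 1791 yaw -171.7
c [0.4572 0.4185] ends [0.4014 0.3823] [0.501  0.4468] len 119 area 3718 yaw 32.9
```

View pics/w3.png

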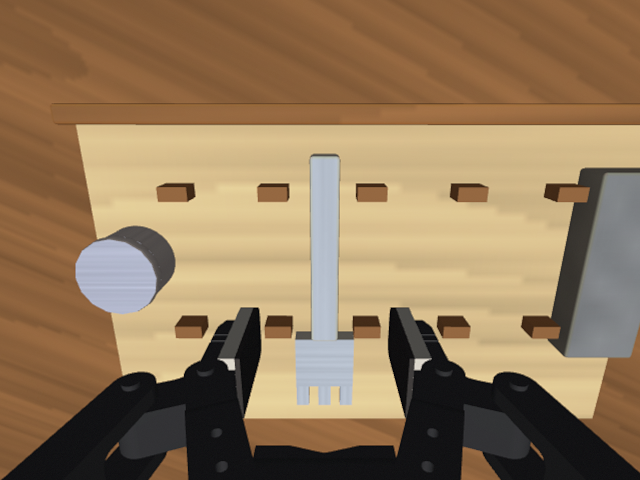

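The claw lies centred in its bay, between the blocks at (273,193) and (371,193), with its head about 15 mm from the rim. On to the fan.

```bash

python3 -m handwheel '[{"x":0,"y":0,"z":-1.5,"twist":7,"claw":0.6},{"x":0,"y":0,"z":-1.5,"twist":7,"claw":0.6},{"x":0,"y":0,"z":-1.5,"twist":7,"claw":0.6},{"x":0,"y":0,"z":-1.5,"twist":7,"claw":0.6},{"x":0,"y":0,"z":0,"twist":7,"claw":0.6}]' >/dev/null
python3 -m handwheel '[{"x":0,"y":0,"z":0,"twist":7,"claw":0.6},{"x":0,"y":0,"z":0,"twist":7,"claw":0.6},{"x":0,"y":0,"z":0,"twist":7,"claw":0.6},{"x":0,"y":0,"z":0,"twist":7,"claw":0.6},{"x":0,"y":0,"z":0,"twist":2,"claw":0.6}]' >/dev/null
python3 -m handwheel '[{"x":-2.83,"y":-2.0,"z":0,"twist":0,"claw":0.6},{"x":-2.83,"y":-2.0,"z":0,"twist":0,"claw":0.6},{"x":-2.83,"y":-2.0,"z":0,"twist":0,"claw":0.6},{"x":-2.83,"y":-2.0,"z":0,"twist":0,"claw":0.6},{"x":-2.83,"y":-2.0,"z":0,"twist":0,"claw":0.6}]' >/dev/null
python3 -m handwheel '[{"x":-2.83,"y":-2.0,"z":0,"twist":0,"claw":0.6},{"x":-2.83,"y":-2.0,"z":0,"twist":0,"claw":0.6},{"x":-2.83,"y":-2.0,"z":0,"twist":0,"claw":0.6},{"x":-2.83,"y":-2.0,"z":0,"twist":0,"claw":0.6},{"x":-2.83,"y":-2.0,"z":0,"twist":0,"claw":0.6}]' >/dev/null
python3 -m handwheel '[{"x":-2.83,"y":-2.0,"z":0,"twist":0,"claw":0.6},{"x":-2.83,"y":-2.0,"z":0,"twist":0,"claw":0.6},{"x":-2.83,"y":-2.0,"z":0,"twist":0,"claw":0.6},{"x":-2.83,"y":-2.0,"z":0,"twist":0,"claw":0.6},{"x":-2.83,"y":-2.0,"z":0,"twist":0,"claw":0.6}]' >/dev/null
python3 -m handwheel '[{"x":0,"y":0,"z":0,"twist":0,"claw":0.6},{"x":0,"y":0,"z":0,"twist":0,"claw":0.6},{"x":0,"y":0,"z":0,"twist":0,"claw":0.6},{"x":0,"y":0,"z":0,"twist":0,"claw":0.6},{"x":0,"y":0,"z":0,"twist":0,"claw":0.6}]' >/dev/null
python3 -c "
from h import *
wrist('pics/w4.png')
plan([.654,-.252,.22],-39)"
```

```text
c [ 0.9109 -0.1414] ends [ 0.9095 -0.1005] [ 0.9121 -0.1764] len 76 area 2088 yaw -88.0
c [ 0.6797 -0.1201] ends [ 0.751  -0.1711] [ 0.623  -0.0795] len 157 area 2276 yaw 144.4
c [ 0.681  -0.2745] ends [ 0.6037 -0.2116] [ 0.7271 -0.3121] len 159 area 4051 yaw -39.2
t=14.05 pos [ 0.6599 -0.2391  0.3215] yaw 141.08 q6 19.0 tilt -1.0000 open 0.0514 F [ 0.6  0.4 -0.8]
TWIST 0.08 then x -0.36 y -1.37 cm, z 10.15 cm
```

View pics/w4.png

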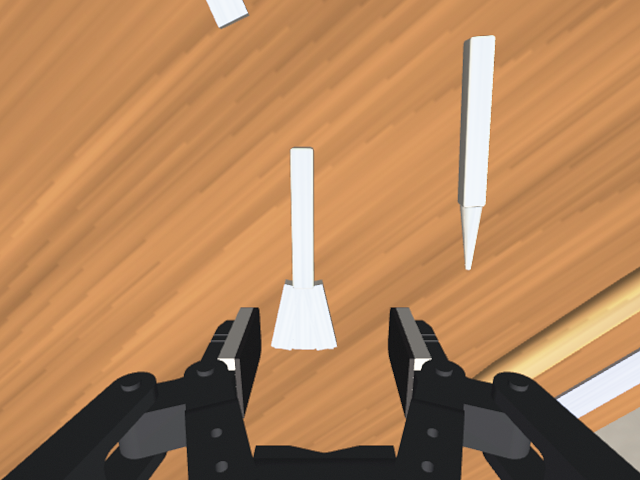

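The fan is at (303,250), 159 mm long, with its edge at the bottom; the point is at (472,150), tip down. I'm descending on the fan.

```bash

python3 -m handwheel '[{"x":-0.53,"y":-1.43,"z":2,"twist":0,"claw":0.6},{"x":0,"y":0,"z":3,"twist":0,"claw":0.6},{"x":0,"y":0,"z":3,"twist":0,"claw":0.6},{"x":0,"y":0,"z":2.5,"twist":0,"claw":0.6},{"x":0,"y":0,"z":1.5,"twist":0,"claw":0.6}]' >/dev/null
python3 -m handwheel '[{"x":0,"y":0,"z":1,"twist":0,"claw":0.6},{"x":0,"y":0,"z":0.5,"twist":0,"claw":0.6},{"x":0,"y":0,"z":0,"twist":0,"claw":0.6},{"x":0,"y":0,"z":0,"twist":0,"claw":0.6},{"x":0,"y":0,"z":0,"twist":0,"claw":0.6}]'
python3 -c "
from h import *
plan([.655,-.2535,.176],-39.1)
wrist()"
```

```text
time: 14.88
position: [0.6558, -0.255, 0.1881]
tool_rot: [[-0.777, 0.629, 0.002], [0.629, 0.777, -0.001], [-0.002, 0.001, -1.0]]
ft_force: [0.3, -0.7, 0.2]
opening: 0.0511
grip_force: 0.0
t=14.88 pos [ 0.6558 -0.255   0.1881] yaw 141.00 q6 17.8 tilt -1.0000 open 0.0511 F [ 0.3 -0.7  0.2]
TWIST 0.10 then x 0.16 y 0.06 cm, z 1.21 cm
c [ 0.7159 -0.151 ] ends [ 0.671  -0.1216] [ 0.7479 -0.172 ] len 92 area 692 yaw -33.3
c [ 0.6649 -0.2618] ends [ 0.603  -0.2114] [ 0.7079 -0.2969] len 135 area 2821 yaw -39.2
```

Good. Descending, closing and lifting.

```bash

python3 -m handwheel '[{"x":0.2,"y":0.05,"z":0.7,"twist":0,"claw":0.6},{"x":0,"y":0,"z":0.5,"twist":0,"claw":0.6},{"x":0,"y":0,"z":0,"twist":0,"claw":0.6},{"x":0,"y":0,"z":0,"twist":0,"claw":0},{"x":0,"y":0,"z":0,"twist":0,"claw":0}]' 90 >/dev/null
python3 -m handwheel '[{"x":0,"y":0,"z":0,"twist":0,"claw":0},{"x":0,"y":0,"z":0,"twist":0,"claw":0},{"x":0,"y":0,"z":0,"twist":0,"claw":0},{"x":0,"y":0,"z":0,"twist":0,"claw":0},{"x":0,"y":0,"z":0,"twist":0,"claw":0}]'
python3 -m handwheel '[{"x":0,"y":0,"z":-1.5,"twist":0,"claw":0},{"x":0,"y":0,"z":-2.5,"twist":0,"claw":0},{"x":0,"y":0,"z":-2.5,"twist":0,"claw":0},{"x":0,"y":0,"z":-1.5,"twist":0,"claw":0},{"x":0,"y":0,"z":0,"twist":0,"claw":0}]' >/dev/null
python3 -c "
from h import *
plan([*bay(-.081),.26],141)
plan([*bay(-.081),.26],TA)"
```

```text
time: 15.77
position: [0.654, -0.2533, 0.1749]
tool_rot: [[-0.777, 0.63, 0.001], [0.63, 0.777, -0.0], [-0.001, 0.0, -1.0]]
ft_force: [-0.4, 0.4, 3.5]
opening: 0.0132
grip_force: 91.3
t=16.18 pos [ 0.6551 -0.2537  0.258 ] yaw 140.99 q6 17.8 tilt -1.0000 open 0.0133 F [ 1.  -0.7 -2.2]
TWIST -0.01 then x 37.93 y 29.23 cm, z -0.20 cm
t=16.18 pos [ 0.6551 -0.2537  0.258 ] yaw 140.99 q6 17.8 tilt -1.0000 open 0.0133 F [ 1.  -0.7 -2.2]
TWIST -65.01 then x -10.46 y 46.73 cm, z -0.20 cm
```

```bash

python3 -m handwheel '[{"x":2.71,"y":2.09,"z":0,"twist":0,"claw":0},{"x":2.71,"y":2.09,"z":0,"twist":0,"claw":0},{"x":2.71,"y":2.09,"z":0,"twist":0,"claw":0},{"x":2.71,"y":2.09,"z":0,"twist":0,"claw":0},{"x":2.71,"y":2.09,"z":0,"twist":0,"claw":0}]' >/dev/null
python3 -m handwheel '[{"x":2.71,"y":2.09,"z":0,"twist":0,"claw":0},{"x":2.71,"y":2.09,"z":0,"twist":0,"claw":0},{"x":2.71,"y":2.09,"z":0,"twist":0,"claw":0},{"x":2.71,"y":2.09,"z":0,"twist":0,"claw":0},{"x":2.71,"y":2.09,"z":0,"twist":0,"claw":0}]' >/dev/null
python3 -m handwheel '[{"x":2.71,"y":2.09,"z":0,"twist":0,"claw":0},{"x":2.71,"y":2.09,"z":0,"twist":0,"claw":0},{"x":2.71,"y":2.09,"z":0,"twist":0,"claw":0},{"x":2.71,"y":2.09,"z":0,"twist":0,"claw":0},{"x":0,"y":0,"z":0,"twist":-7,"claw":0}]' >/dev/null
python3 -m handwheel '[{"x":0,"y":0,"z":0,"twist":-7,"claw":0},{"x":0,"y":0,"z":0,"twist":-7,"claw":0},{"x":0,"y":0,"z":0,"twist":-7,"claw":0},{"x":0,"y":0,"z":0,"twist":-7,"claw":0},{"x":0,"y":0,"z":0,"twist":-7,"claw":0}]' >/dev/null
python3 -m handwheel '[{"x":0,"y":0,"z":0,"twist":-7,"claw":0},{"x":0,"y":0,"z":0,"twist":-7,"claw":0},{"x":0,"y":0,"z":0,"twist":-7,"claw":0},{"x":0,"y":0,"z":0,"twist":-2,"claw":0},{"x":0,"y":0,"z":0,"twist":0,"claw":0}]' >/dev/null
python3 -m handwheel '[{"x":0,"y":0,"z":0,"twist":0,"claw":0},{"x":0,"y":0,"z":0,"twist":0,"claw":0},{"x":0,"y":0,"z":0,"twist":0,"claw":0},{"x":0,"y":0,"z":0,"twist":0,"claw":0},{"x":0,"y":0,"z":0,"twist":0,"claw":0}]' |tail -2
python3 tray.py
python3 -c "
from h import *
plan([*bay(-.081),.181],TA)
wrist('pics/w5.png')"
```

```text
opening: 0.0134
grip_force: 90.5
[ 19  71 148] [ 20  85 222] [ 20  87 219] [ 21  84 226]
[]
t=18.73 pos [0.5432 0.213  0.2545] yaw -154.03 q6 -4.6 tilt -1.0000 open 0.0134 F [-0.6  0.  -3.3]
TWIST -0.03 then x -0.06 y -0.12 cm, z 7.35 cm
c [0.5833 0.2337] ends [0.4942 0.1906] [0.6653 0.2734] len 190 area 4935 yaw 25.8
c [0.579  0.1597] ends [0.5551 0.1583] [0.6033 0.1612] len 48 area 1814 yaw 3.4
c [0.5292 0.2678] ends [0.4633 0.2348] [0.5854 0.2959] len 137 area 2481 yaw 26.6Traceback (most recent call last):
  File "tray.py", line 16, in <module>
    r=least_squares(f,[*TR,np.radians(TA)],diff_step=1e-4);print(r.x[:2].round(4),np.degrees(r.x[2]),f(r.x).round(4))
    return func(*args, **kwargs)
    vector_fun = VectorFunction(
        fun_wrapped,
    ...<6 lines>...
        workers=workers
    )
    self._update_fun()
    ~~~~~~~~~~~~~~~~^^
    self.f = self.fun_wrapped(xp_copy(self.x))
             ~~~~~~~~~~~~~~~~^^^^^^^^^^^^^^^^^
    return np.atleast_1d(self.fun(x))
                         ~~~~~~~~^^^
    return self.f(x, *self.args, **self.kwargs)
           ~~~~~~^^^^^^^^^^^^^^^^^^^^^^^^^^^^^^
  File "tray.py", line 15, in f
    def f(v): return np.minimum(np.linalg.norm(W(v)[:,None]-C[None],axis=2).min(1),.012)
                                ~~~~~~~~~~~~~~~~~~~~~~~~~~~~~~~~~~~~~~~~~~~~~~~^^^
    return umr_minimum(a, axis, None, out, keepdims, initial, where)
ValueError: zero-size array to reduction operation minimum which has no identity
```

View pics/w5.png

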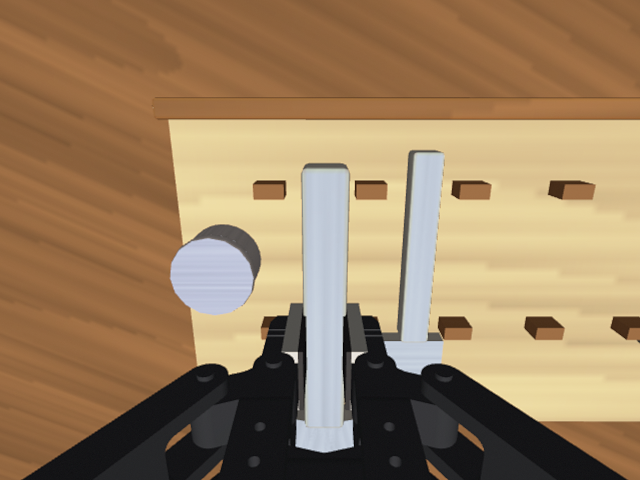

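Held fan is aligned between the blocks at (270,190) and (371,190). I'm lowering it, with a small opening so the fingers stay clear of the tin.

```bash

python3 -m handwheel '[{"x":-0.06,"y":-0.12,"z":1,"twist":0,"claw":0},{"x":0,"y":0,"z":2,"twist":0,"claw":0},{"x":0,"y":0,"z":2,"twist":0,"claw":0},{"x":0,"y":0,"z":1,"twist":0,"claw":0},{"x":0,"y":0,"z":0.5,"twist":0,"claw":0}]'
python3 -m handwheel '[{"x":0,"y":0,"z":0.4,"twist":0,"claw":0},{"x":0,"y":0,"z":0.2,"twist":0,"claw":0},{"x":0,"y":0,"z":0,"twist":0,"claw":0},{"x":0,"y":0,"z":0,"twist":0,"claw":0},{"x":0,"y":0,"z":0,"twist":0,"claw":0}]'
python3 -c "
from h import *
plan([*bay(-.081),.181],TA)"
```

```text
time: 19.2
position: [0.5432, 0.2116, 0.1871]
tool_rot: [[-0.899, -0.438, -0.003], [-0.438, 0.899, -0.001], [0.004, 0.0, -1.0]]
ft_force: [-0.4, -1.1, -2.3]
opening: 0.0132
grip_force: 90.5
time: 19.62
position: [0.5447, 0.2123, 0.1843]
tool_rot: [[-0.899, -0.438, 0.001], [-0.438, 0.899, 0.001], [-0.001, -0.0, -1.0]]
ft_force: [-0.0, -0.6, -3.0]
opening: 0.0137
grip_force: 90.5
t=19.62 pos [0.5447 0.2123 0.1843] yaw -154.01 q6 -4.7 tilt -1.0000 open 0.0137 F [-0.  -0.6 -3. ]
TWIST -0.01 then x 0.04 y 0.01 cm, z 0.33 cm
```

```bash

python3 -m handwheel '[{"x":0.1,"y":0,"z":0.3,"twist":0,"claw":0},{"x":0,"y":0,"z":0,"twist":0,"claw":0},{"x":0,"y":0,"z":0,"twist":0,"claw":0},{"x":0,"y":0,"z":0,"twist":0,"claw":0.3},{"x":0,"y":0,"z":0,"twist":0,"claw":0.3}]'
python3 -m handwheel '[{"x":0,"y":0,"z":0,"twist":0,"claw":0.3},{"x":0,"y":0,"z":0,"twist":0,"claw":0.3},{"x":0,"y":0,"z":-1.5,"twist":0,"claw":0.3},{"x":0,"y":0,"z":-2.5,"twist":0,"claw":0.3},{"x":0,"y":0,"z":-2.5,"twist":0,"claw":0.3}]'
python3 -m handwheel '[{"x":0,"y":0,"z":-1.5,"twist":0,"claw":0.6},{"x":0,"y":0,"z":-1.5,"twist":0,"claw":0.6},{"x":0,"y":0,"z":0,"twist":0,"claw":0.6},{"x":0,"y":0,"z":0,"twist":0,"claw":0.6},{"x":0,"y":0,"z":0,"twist":0,"claw":0.6}]' >/dev/null
python3 -c "
from h import *
wrist('pics/w6.png')
plan([.676,-.1175,.28],154)
plan([.676,-.1175,.28],144.4)"
```

```text
time: 20.03
position: [0.5435, 0.2118, 0.1807]
tool_rot: [[-0.899, -0.438, 0.0], [-0.438, 0.899, 0.0], [-0.0, -0.0, -1.0]]
ft_force: [-0.2, 0.4, -0.0]
opening: 0.0253
grip_force: 0.0
time: 20.45
position: [0.5427, 0.2114, 0.2453]
tool_rot: [[-0.899, -0.438, -0.002], [-0.438, 0.899, -0.001], [0.002, 0.0, -1.0]]
ft_force: [1.1, -0.2, -0.3]
opening: 0.0252
grip_force: 0.0
c [0.5786 0.2297] ends [0.4864 0.1853] [0.6335 0.2561] len 163 area 4197 yaw 25.7
c [0.5781 0.16  ] ends [0.5546 0.1559] [0.6016 0.1642] len 48 area 1779 yaw 10.1
c [0.51   0.2581] ends [0.4635 0.2349] [0.5601 0.2832] len 108 area 1681 yaw 26.6
t=20.92 pos [0.5428 0.2115 0.2743] yaw -154.01 q6 -4.7 tilt -1.0000 open 0.0509 F [-0.5 -0.7 -0.6]
TWIST 51.99 then x -26.39 y -23.73 cm, z -0.57 cm
t=20.92 pos [0.5428 0.2115 0.2743] yaw -154.01 q6 -4.7 tilt -1.0000 open 0.0509 F [-0.5 -0.7 -0.6]
TWIST 61.59 then x -29.98 y -19.00 cm, z -0.57 cm
```

View pics/w6.png

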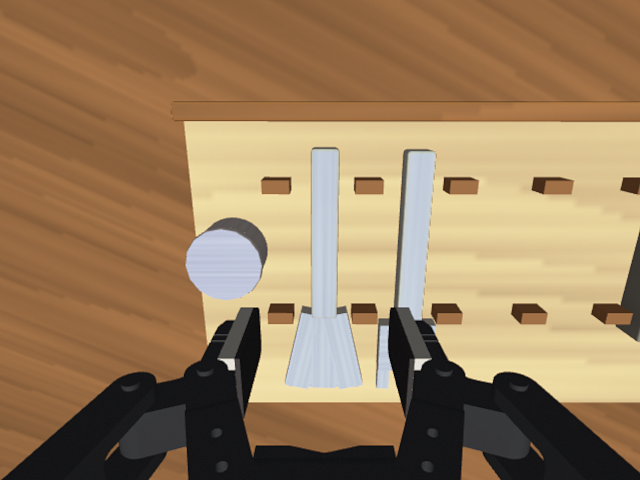

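The fan lies in its bay, head 13–14 mm from the rim, clear of the blocks. Next is the point.

```bash

python3 -m handwheel '[{"x":0,"y":0,"z":-0.5,"twist":7,"claw":0.6},{"x":0,"y":0,"z":0,"twist":7,"claw":0.6},{"x":0,"y":0,"z":0,"twist":7,"claw":0.6},{"x":0,"y":0,"z":0,"twist":7,"claw":0.6},{"x":0,"y":0,"z":0,"twist":7,"claw":0.6}]' >/dev/null
python3 -m handwheel '[{"x":0,"y":0,"z":0,"twist":7,"claw":0.6},{"x":0,"y":0,"z":0,"twist":7,"claw":0.6},{"x":0,"y":0,"z":0,"twist":7,"claw":0.6},{"x":0,"y":0,"z":0,"twist":5.6,"claw":0.6},{"x":0,"y":0,"z":0,"twist":0,"claw":0.6}]' >/dev/null
python3 -m handwheel '[{"x":-3,"y":-1.9,"z":0,"twist":0,"claw":0.6},{"x":-3,"y":-1.9,"z":0,"twist":0,"claw":0.6},{"x":-3,"y":-1.9,"z":0,"twist":0,"claw":0.6},{"x":-3,"y":-1.9,"z":0,"twist":0,"claw":0.6},{"x":-3,"y":-1.9,"z":0,"twist":0,"claw":0.6}]' >/dev/null
python3 -m handwheel '[{"x":-3,"y":-1.9,"z":0,"twist":0,"claw":0.6},{"x":-3,"y":-1.9,"z":0,"twist":0,"claw":0.6},{"x":-3,"y":-1.9,"z":0,"twist":0,"claw":0.6},{"x":-3,"y":-1.9,"z":0,"twist":0,"claw":0.6},{"x":-3,"y":-1.9,"z":0,"twist":0,"claw":0.6}]' >/dev/null
python3 -m handwheel '[{"x":0,"y":0,"z":0,"twist":0,"claw":0.6},{"x":0,"y":0,"z":0,"twist":0,"claw":0.6},{"x":0,"y":0,"z":0,"twist":0,"claw":0.6},{"x":0,"y":0,"z":0,"twist":0,"claw":0.6},{"x":0,"y":0,"z":0,"twist":0,"claw":0.6}]' >/dev/null
python3 -c "
from h import *
wrist()
plan([.6759,-.1173,.176],144.4)"
```

```text
c [ 0.9081 -0.0164] ends [0.9024 0.0088] [ 0.912  -0.0339] len 44 area 1134 yaw -77.2
c [0.8274 0.0196] ends [0.8851 0.014 ] [0.7951 0.0227] len 90 area 1542 yaw 174.5
c [ 0.6793 -0.1185] ends [ 0.7508 -0.1685] [ 0.6225 -0.0788] len 157 area 2143 yaw 145.1
c [ 0.4972 -0.1868] ends [ 0.4665 -0.1727] [ 0.5194 -0.1971] len 58 area 1065 yaw -24.8
t=23.05 pos [ 0.6763 -0.1162  0.2804] yaw 144.51 q6 25.7 tilt -1.0000 open 0.0515 F [-0.4  0.   0.4]
TWIST 0.11 then x -0.03 y -0.12 cm, z 10.44 cm
```

```bash

python3 -m handwheel '[{"x":0,"y":0,"z":2,"twist":-0.5,"claw":0.6},{"x":0,"y":0,"z":2.5,"twist":0,"claw":0.6},{"x":0,"y":0,"z":2.5,"twist":0,"claw":0.6},{"x":0,"y":0,"z":1.5,"twist":0,"claw":0.6},{"x":0,"y":0,"z":0.7,"twist":0,"claw":0.6}]' >/dev/null
python3 -m handwheel '[{"x":0,"y":0,"z":0,"twist":0,"claw":0.6},{"x":0,"y":0,"z":0,"twist":0,"claw":0.6},{"x":0,"y":0,"z":0,"twist":0,"claw":0.6},{"x":0,"y":0,"z":0,"twist":0,"claw":0.6},{"x":0,"y":0,"z":0,"twist":0,"claw":0.6}]' >/dev/null
python3 -c "
from h import *
wrist()
plan([.6762,-.1163,.1755],145)"
```

```text
c [ 0.6748 -0.1154] ends [ 0.7337 -0.1566] [ 0.622  -0.0785] len 136 area 1999 yaw 145.1
t=23.93 pos [ 0.6771 -0.1175  0.1897] yaw 144.89 q6 25.3 tilt -1.0000 open 0.0513 F [0.2 0.1 0. ]
TWIST -0.11 then x 0.15 y 0.05 cm, z 1.42 cm
```

```bash

python3 -m handwheel '[{"x":0.15,"y":0.05,"z":0.8,"twist":0,"claw":0.6},{"x":0,"y":0,"z":0.6,"twist":0,"claw":0.6},{"x":0,"y":0,"z":0,"twist":0,"claw":0.6},{"x":0,"y":0,"z":0,"twist":0,"claw":0},{"x":0,"y":0,"z":0,"twist":0,"claw":0}]' 90 >/dev/null
python3 -m handwheel '[{"x":0,"y":0,"z":0,"twist":0,"claw":0},{"x":0,"y":0,"z":0,"twist":0,"claw":0},{"x":0,"y":0,"z":0,"twist":0,"claw":0},{"x":0,"y":0,"z":0,"twist":0,"claw":0},{"x":0,"y":0,"z":0,"twist":0,"claw":0}]'
python3 -m handwheel '[{"x":0,"y":0,"z":-1.5,"twist":0,"claw":0},{"x":0,"y":0,"z":-2.5,"twist":0,"claw":0},{"x":0,"y":0,"z":-2.5,"twist":0,"claw":0},{"x":0,"y":0,"z":-1.5,"twist":0,"claw":0},{"x":0,"y":0,"z":0,"twist":0,"claw":0}]' >/dev/null
python3 -c "
from h import *
plan([*bay(.081),.26],144.9)
plan([*bay(.081),.26],TA)"
```

```text
time: 24.77
position: [0.6757, -0.1163, 0.1748]
tool_rot: [[-0.818, 0.575, 0.0], [0.575, 0.818, -0.0], [-0.0, -0.0, -1.0]]
ft_force: [-2.9, -0.5, 4.7]
opening: 0.0137
grip_force: 90.2
t=25.18 pos [ 0.6772 -0.1163  0.2579] yaw 144.89 q6 25.4 tilt -1.0000 open 0.0136 F [ 0.2 -0.5 -3.4]
TWIST -0.01 then x 43.95 y 27.06 cm, z -0.21 cm
t=25.18 pos [ 0.6772 -0.1163  0.2579] yaw 144.89 q6 25.4 tilt -1.0000 open 0.0136 F [ 0.2 -0.5 -3.4]
TWIST -61.11 then x -2.45 y 51.56 cm, z -0.21 cm
```

```bash

python3 -m handwheel '[{"x":2.93,"y":1.8,"z":0,"twist":0,"claw":0},{"x":2.93,"y":1.8,"z":0,"twist":0,"claw":0},{"x":2.93,"y":1.8,"z":0,"twist":0,"claw":0},{"x":2.93,"y":1.8,"z":0,"twist":0,"claw":0},{"x":2.93,"y":1.8,"z":0,"twist":0,"claw":0}]' >/dev/null
python3 -m handwheel '[{"x":2.93,"y":1.8,"z":0,"twist":0,"claw":0},{"x":2.93,"y":1.8,"z":0,"twist":0,"claw":0},{"x":2.93,"y":1.8,"z":0,"twist":0,"claw":0},{"x":2.93,"y":1.8,"z":0,"twist":0,"claw":0},{"x":2.93,"y":1.8,"z":0,"twist":0,"claw":0}]' >/dev/null
python3 -m handwheel '[{"x":2.93,"y":1.8,"z":0,"twist":0,"claw":0},{"x":2.93,"y":1.8,"z":0,"twist":0,"claw":0},{"x":2.93,"y":1.8,"z":0,"twist":0,"claw":0},{"x":2.93,"y":1.8,"z":0,"twist":0,"claw":0},{"x":2.93,"y":1.8,"z":0,"twist":0,"claw":0}]' >/dev/null
python3 -m handwheel '[{"x":0,"y":0,"z":0,"twist":-7,"claw":0},{"x":0,"y":0,"z":0,"twist":-7,"claw":0},{"x":0,"y":0,"z":0,"twist":-7,"claw":0},{"x":0,"y":0,"z":0,"twist":-7,"claw":0},{"x":0,"y":0,"z":0,"twist":-7,"claw":0}]' >/dev/null
python3 -m handwheel '[{"x":0,"y":0,"z":0,"twist":-7,"claw":0},{"x":0,"y":0,"z":0,"twist":-7,"claw":0},{"x":0,"y":0,"z":0,"twist":-7,"claw":0},{"x":0,"y":0,"z":0,"twist":-5.1,"claw":0},{"x":0,"y":0,"z":0,"twist":0,"claw":0}]' >/dev/null
python3 -m handwheel '[{"x":0,"y":0,"z":0,"twist":0,"claw":0},{"x":0,"y":0,"z":0,"twist":0,"claw":0},{"x":0,"y":0,"z":0,"twist":0,"claw":0},{"x":0,"y":0,"z":0,"twist":0,"claw":0},{"x":0,"y":0,"z":0,"twist":0,"claw":0}]' |tail -2
python3 -c "
from h import *
plan([*bay(.081),.181],TA)
wrist('pics/w7.png')"
```

```text
opening: 0.0137
grip_force: 89.4
t=27.68 pos [0.4715 0.3575 0.2544] yaw -154.05 q6 11.2 tilt -1.0000 open 0.0137 F [-0.5  0.3 -1.8]
TWIST -0.05 then x -0.18 y -0.05 cm, z 7.34 cm
c [0.5819 0.2274] ends [0.4881 0.1816] [0.6354 0.2536] len 164 area 4170 yaw 26.0
c [0.5451 0.2701] ends [0.4644 0.2325] [0.6118 0.3012] len 163 area 3255 yaw 25.0
c [0.5063 0.3755] ends [0.5934 0.4182] [0.4222 0.3344] len 191 area 4584 yaw -153.9
c [0.4513 0.4128] ends [0.5036 0.4387] [0.3997 0.3872] len 116 area 4782 yaw -153.6
```

View pics/w7.png

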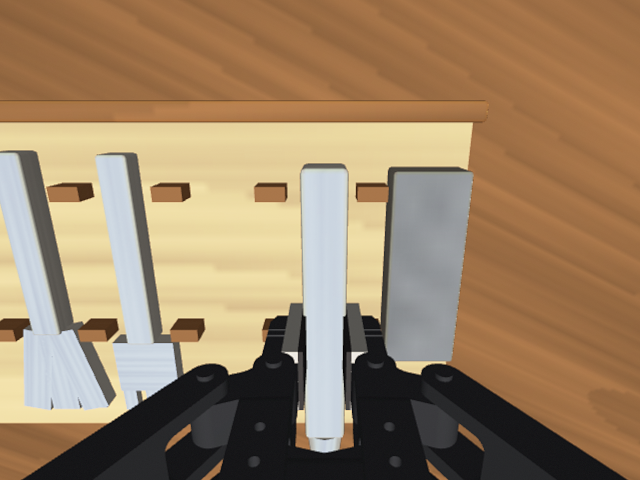

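The held point is centred over the bay beside the whetstone; I'm lowering it.

```bash

python3 -m handwheel '[{"x":-0.1,"y":-0.05,"z":1,"twist":0,"claw":0},{"x":0,"y":0,"z":2,"twist":0,"claw":0},{"x":0,"y":0,"z":2,"twist":0,"claw":0},{"x":0,"y":0,"z":1,"twist":0,"claw":0},{"x":0,"y":0,"z":0.5,"twist":0,"claw":0}]' >/dev/null
python3 -m handwheel '[{"x":0,"y":0,"z":0.4,"twist":0,"claw":0},{"x":0,"y":0,"z":0.2,"twist":0,"claw":0},{"x":0,"y":0,"z":0,"twist":0,"claw":0},{"x":0,"y":0,"z":0,"twist":0,"claw":0},{"x":0,"y":0,"z":0,"twist":0,"claw":0}]'
python3 -c "
from h import *
plan([*bay(.081),.181],TA)"
```

```text
time: 28.57
position: [0.473, 0.3578, 0.1843]
tool_rot: [[-0.899, -0.438, 0.001], [-0.438, 0.899, 0.001], [-0.001, 0.0, -1.0]]
ft_force: [0.1, 0.1, -3.5]
opening: 0.0139
grip_force: 89.4
t=28.57 pos [0.473  0.3578 0.1843] yaw -154.01 q6 11.1 tilt -1.0000 open 0.0139 F [ 0.1  0.1 -3.5]
TWIST -0.01 then x -0.03 y -0.01 cm, z 0.33 cm
```

```bash

python3 -m handwheel '[{"x":0.1,"y":0,"z":0.3,"twist":0,"claw":0},{"x":0,"y":0,"z":0,"twist":0,"claw":0},{"x":0,"y":0,"z":0,"twist":0,"claw":0},{"x":0,"y":0,"z":0,"twist":0,"claw":0.3},{"x":0,"y":0,"z":0,"twist":0,"claw":0.3}]'
python3 -m handwheel '[{"x":0,"y":0,"z":0,"twist":0,"claw":0.3},{"x":0,"y":0,"z":0,"twist":0,"claw":0.3},{"x":0,"y":0,"z":-1.5,"twist":0,"claw":0.3},{"x":0,"y":0,"z":-2.5,"twist":0,"claw":0.3},{"x":0,"y":0,"z":-2.5,"twist":0,"claw":0.3}]' | tail -3
python3 -m handwheel '[{"x":0,"y":0,"z":-1.5,"twist":0,"claw":0.6},{"x":0,"y":0,"z":-1.5,"twist":0,"claw":0.6},{"x":0,"y":0,"z":0,"twist":0,"claw":0.6},{"x":0,"y":0,"z":0,"twist":0,"claw":0.6},{"x":0,"y":0,"z":0,"twist":0,"claw":0.6}]' >/dev/null
python3 -c "
from h import *
wrist('pics/w8.png')
plan([.52,0,.28],166.7)
plan([.335,-.295,.28],166.7)"
```

```text
time: 28.98
position: [0.4719, 0.3572, 0.1809]
tool_rot: [[-0.899, -0.438, 0.001], [-0.438, 0.899, 0.0], [-0.001, 0.0, -1.0]]
ft_force: [0.9, 0.6, 0.3]
opening: 0.0255
grip_force: 0.0
ft_force: [0.6, -0.3, -1.1]
opening: 0.0256
grip_force: 0.0
c [0.5791 0.2258] ends [0.4886 0.1822] [0.6356 0.2531] len 163 area 4172 yaw 25.7
c [0.5445 0.2709] ends [0.465  0.2316] [0.6046 0.3005] len 156 area 3243 yaw 26.3
c [0.4788 0.3617] ends [0.5592 0.4011] [0.4149 0.3304] len 161 area 2261 yaw -153.9
c [0.4447 0.4096] ends [0.3998 0.3863] [0.5027 0.4395] len 116 area 4120 yaw 27.3
t=29.87 pos [0.4713 0.3567 0.2743] yaw -154.01 q6 11.1 tilt -1.0000 open 0.0513 F [ 0.2 -0.9 -0.4]
TWIST 39.29 then x -12.95 y -33.59 cm, z -0.57 cm
t=29.87 pos [0.4713 0.3567 0.2743] yaw -154.01 q6 11.1 tilt -1.0000 open 0.0513 F [ 0.2 -0.9 -0.4]
TWIST 39.29 then x -1.73 y -66.56 cm, z -0.57 cm
```

View pics/w8.png

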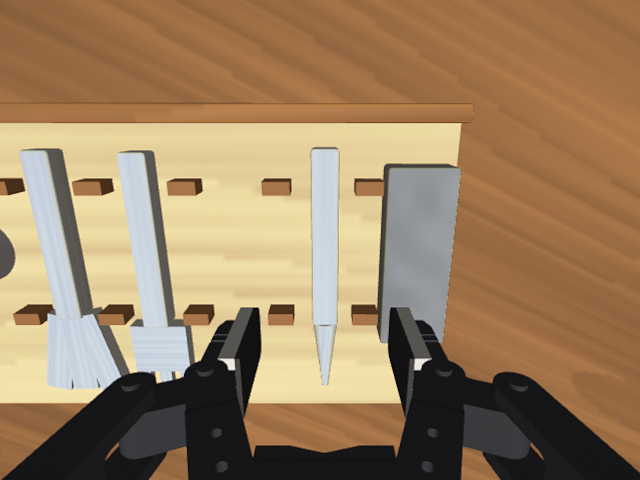

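The point lies centred in the bay next to the whetstone. I'm going round to the flat.

```bash

python3 -m handwheel '[{"x":0,"y":0,"z":-0.5,"twist":7,"claw":0.6},{"x":0,"y":0,"z":0,"twist":7,"claw":0.6},{"x":0,"y":0,"z":0,"twist":7,"claw":0.6},{"x":0,"y":0,"z":0,"twist":7,"claw":0.6},{"x":0,"y":0,"z":0,"twist":7,"claw":0.6}]' >/dev/null
python3 -m handwheel '[{"x":0,"y":0,"z":0,"twist":4.3,"claw":0.6},{"x":-1.3,"y":-3.36,"z":0,"twist":0,"claw":0.6},{"x":-1.3,"y":-3.36,"z":0,"twist":0,"claw":0.6},{"x":-1.3,"y":-3.36,"z":0,"twist":0,"claw":0.6},{"x":-1.3,"y":-3.36,"z":0,"twist":0,"claw":0.6}]' >/dev/null
python3 -m handwheel '[{"x":-1.3,"y":-3.36,"z":0,"twist":0,"claw":0.6},{"x":-1.3,"y":-3.36,"z":0,"twist":0,"claw":0.6},{"x":-1.3,"y":-3.36,"z":0,"twist":0,"claw":0.6},{"x":-1.3,"y":-3.36,"z":0,"twist":0,"claw":0.6},{"x":-1.3,"y":-3.36,"z":0,"twist":0,"claw":0.6}]' >/dev/null
python3 -m handwheel '[{"x":-1.3,"y":-3.36,"z":0,"twist":0,"claw":0.6},{"x":1.12,"y":-3.3,"z":0,"twist":0,"claw":0.6},{"x":1.12,"y":-3.3,"z":0,"twist":0,"claw":0.6},{"x":1.12,"y":-3.3,"z":0,"twist":0,"claw":0.6},{"x":1.12,"y":-3.3,"z":0,"twist":0,"claw":0.6}]' >/dev/null
python3 -m handwheel '[{"x":1.12,"y":-3.3,"z":0,"twist":0,"claw":0.6},{"x":1.12,"y":-3.3,"z":0,"twist":0,"claw":0.6},{"x":1.12,"y":-3.3,"z":0,"twist":0,"claw":0.6},{"x":1.12,"y":-3.3,"z":0,"twist":0,"claw":0.6},{"x":1.12,"y":-3.3,"z":0,"twist":0,"claw":0.6}]' >/dev/null
python3 -m handwheel '[{"x":1.12,"y":-3.3,"z":0,"twist":0,"claw":0.6},{"x":0,"y":0,"z":0,"twist":0,"claw":0.6},{"x":0,"y":0,"z":0,"twist":0,"claw":0.6},{"x":0,"y":0,"z":0,"twist":0,"claw":0.6},{"x":0,"y":0,"z":0,"twist":0,"claw":0.6}]' >/dev/null
python3 -c "
from h import *
wrist('pics/w9.png')
plan([.312,-.289,.19],166.7)"
```

```text
c [ 0.3373 -0.2971] ends [ 0.2506 -0.2759] [ 0.4028 -0.3131] len 157 area 3124 yaw -13.7
t=32.42 pos [ 0.3363 -0.2942  0.28  ] yaw 166.79 q6 -28.0 tilt -1.0000 open 0.0512 F [0.4 0.4 0.4]
TWIST 0.09 then x 2.48 y -0.05 cm, z 9.00 cm
```

```bash

python3 -m handwheel '[{"x":2.2,"y":-0.25,"z":2,"twist":0.5,"claw":0.6},{"x":0,"y":0,"z":2.5,"twist":0,"claw":0.6},{"x":0,"y":0,"z":2.5,"twist":0,"claw":0.6},{"x":0,"y":0,"z":1.5,"twist":0,"claw":0.6},{"x":0,"y":0,"z":0.5,"twist":0,"claw":0.6}]' >/dev/null
python3 -m handwheel '[{"x":0,"y":0,"z":0,"twist":0,"claw":0.6},{"x":0,"y":0,"z":0,"twist":0,"claw":0.6},{"x":0,"y":0,"z":0,"twist":0,"claw":0.6},{"x":0,"y":0,"z":0,"twist":0,"claw":0.6},{"x":0,"y":0,"z":0,"twist":0,"claw":0.6}]' >/dev/null
python3 -c "
from h import *
wrist()
plan([.3142,-.2914,.1755],166.3)"
```

```text
c [ 0.3241 -0.2938] ends [ 0.2493 -0.2756] [ 0.3834 -0.3084] len 138 area 2577 yaw -13.7
t=33.30 pos [ 0.3142 -0.2929  0.1912] yaw 166.19 q6 -29.2 tilt -1.0000 open 0.0514 F [-0.5  1.1  0.7]
TWIST -0.11 then x 0.04 y 0.14 cm, z 1.57 cm
```

```bash

python3 -m handwheel '[{"x":0.15,"y":0.14,"z":0.9,"twist":0,"claw":0.6},{"x":0,"y":0,"z":0.6,"twist":0,"claw":0.6},{"x":0,"y":0,"z":0,"twist":0,"claw":0.6},{"x":0,"y":0,"z":0,"twist":0,"claw":0},{"x":0,"y":0,"z":0,"twist":0,"claw":0}]' 90 >/dev/null
python3 -m handwheel '[{"x":0,"y":0,"z":0,"twist":0,"claw":0},{"x":0,"y":0,"z":0,"twist":0,"claw":0},{"x":0,"y":0,"z":0,"twist":0,"claw":0},{"x":0,"y":0,"z":0,"twist":0,"claw":0},{"x":0,"y":0,"z":0,"twist":0,"claw":0}]'
python3 -m handwheel '[{"x":0,"y":0,"z":-1.5,"twist":0,"claw":0},{"x":0,"y":0,"z":-2.5,"twist":0,"claw":0},{"x":0,"y":0,"z":-2.5,"twist":0,"claw":0},{"x":0,"y":0,"z":-1.5,"twist":0,"claw":0},{"x":0,"y":0,"z":0,"twist":0,"claw":0}]' >/dev/null
python3 -c "
from h import *
plan([.52,0,.26],166.2)
plan([*bay(.027),.26],166.2)
plan([*bay(.027),.26],TA)"
```

```text
time: 34.13
position: [0.3127, -0.291, 0.1758]
tool_rot: [[-0.971, 0.239, 0.0], [0.239, 0.971, -0.001], [-0.0, -0.001, -1.0]]
ft_force: [-2.5, 0.3, 5.8]
opening: 0.0132
grip_force: 88.7
t=34.55 pos [ 0.3139 -0.2918  0.2582] yaw 166.19 q6 -29.1 tilt -1.0000 open 0.0136 F [ 0.9 -0.3 -1.7]
TWIST -0.01 then x -13.06 y 33.26 cm, z -0.18 cm
t=34.55 pos [ 0.3139 -0.2918  0.2582] yaw 166.19 q6 -29.1 tilt -1.0000 open 0.0136 F [ 0.9 -0.3 -1.7]
TWIST -0.01 then x -3.44 y 62.74 cm, z -0.18 cm
t=34.55 pos [ 0.3139 -0.2918  0.2582] yaw 166.19 q6 -29.1 tilt -1.0000 open 0.0136 F [ 0.9 -0.3 -1.7]
TWIST -39.81 then x -42.81 y 46.00 cm, z -0.18 cm
```

```bash

python3 -m handwheel '[{"x":-1.31,"y":3.33,"z":0,"twist":0,"claw":0},{"x":-1.31,"y":3.33,"z":0,"twist":0,"claw":0},{"x":-1.31,"y":3.33,"z":0,"twist":0,"claw":0},{"x":-1.31,"y":3.33,"z":0,"twist":0,"claw":0},{"x":-1.31,"y":3.33,"z":0,"twist":0,"claw":0}]' >/dev/null
python3 -m handwheel '[{"x":-1.31,"y":3.33,"z":0,"twist":0,"claw":0},{"x":-1.31,"y":3.33,"z":0,"twist":0,"claw":0},{"x":-1.31,"y":3.33,"z":0,"twist":0,"claw":0},{"x":-1.31,"y":3.33,"z":0,"twist":0,"claw":0},{"x":-1.31,"y":3.33,"z":0,"twist":0,"claw":0}]' >/dev/null
python3 -m handwheel '[{"x":1.07,"y":3.28,"z":0,"twist":0,"claw":0},{"x":1.07,"y":3.28,"z":0,"twist":0,"claw":0},{"x":1.07,"y":3.28,"z":0,"twist":0,"claw":0},{"x":1.07,"y":3.28,"z":0,"twist":0,"claw":0},{"x":1.07,"y":3.28,"z":0,"twist":0,"claw":0}]' >/dev/null
python3 -m handwheel '[{"x":1.07,"y":3.28,"z":0,"twist":0,"claw":0},{"x":1.07,"y":3.28,"z":0,"twist":0,"claw":0},{"x":1.07,"y":3.28,"z":0,"twist":0,"claw":0},{"x":1.07,"y":3.28,"z":0,"twist":0,"claw":0},{"x":0,"y":0,"z":0,"twist":-7,"claw":0}]' >/dev/null
python3 -m handwheel '[{"x":0,"y":0,"z":0,"twist":-7,"claw":0},{"x":0,"y":0,"z":0,"twist":-7,"claw":0},{"x":0,"y":0,"z":0,"twist":-7,"claw":0},{"x":0,"y":0,"z":0,"twist":-7,"claw":0},{"x":0,"y":0,"z":0,"twist":-4.8,"claw":0}]' >/dev/null
python3 -m handwheel '[{"x":0,"y":0,"z":0,"twist":0,"claw":0},{"x":0,"y":0,"z":0,"twist":0,"claw":0},{"x":0,"y":0,"z":0,"twist":0,"claw":0},{"x":0,"y":0,"z":0,"twist":0,"claw":0},{"x":0,"y":0,"z":0,"twist":0,"claw":0}]' |tail -2
python3 -c "
from h import *
plan([*bay(.027),.181],TA)
wrist('pics/w10.png')"
```

```text
opening: 0.0138
grip_force: 88.8
t=37.05 pos [0.4964 0.3108 0.2552] yaw -154.07 q6 6.1 tilt -1.0000 open 0.0138 F [-0.2 -0.2 -2.6]
TWIST -0.07 then x 0.02 y -0.17 cm, z 7.42 cm
c [0.5749 0.2235] ends [0.4865 0.1848] [0.6368 0.2506] len 164 area 3764 yaw 23.7
c [0.5358 0.3312] ends [0.4476 0.2882] [0.619  0.3717] len 191 area 4858 yaw 26.0
c [0.5823 0.1583] ends [0.6057 0.163 ] [0.5589 0.1535] len 48 area 996 yaw -168.5
c [0.5323 0.266 ] ends [0.4644 0.2329] [0.5881 0.2932] len 138 area 2557 yaw 26.0
c [0.4738 0.3605] ends [0.539  0.3919] [0.414  0.3317] len 139 area 2143 yaw -154.3
c [0.4502 0.4157] ends [0.5022 0.4411] [0.3983 0.3902] len 116 area 4798 yaw -153.9
```

View pics/w10.png

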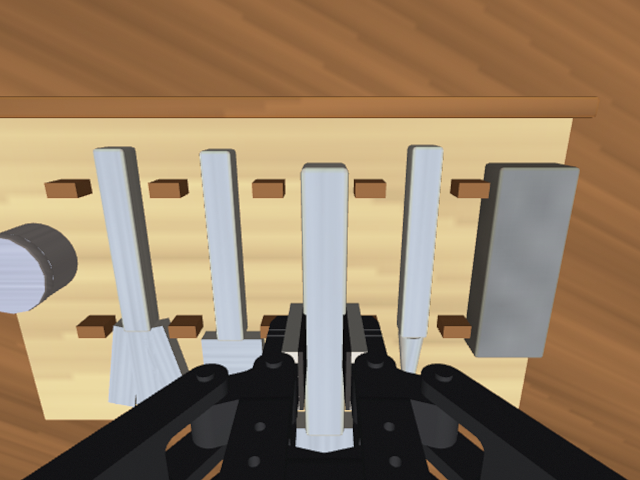

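The flat is centred over its bay, between the blocks at (269,188) and (370,188), with the other three in order. I'm lowering it.

```bash

python3 -m handwheel '[{"x":0,"y":-0.17,"z":1,"twist":0,"claw":0},{"x":0,"y":0,"z":2,"twist":0,"claw":0},{"x":0,"y":0,"z":2,"twist":0,"claw":0},{"x":0,"y":0,"z":1,"twist":0,"claw":0},{"x":0,"y":0,"z":0.6,"twist":0,"claw":0}]' >/dev/null
python3 -m handwheel '[{"x":0,"y":0,"z":0.4,"twist":0,"claw":0},{"x":0,"y":0,"z":0.2,"twist":0,"claw":0},{"x":0,"y":0,"z":0,"twist":0,"claw":0},{"x":0,"y":0,"z":0,"twist":0,"claw":0},{"x":0,"y":0,"z":0,"twist":0,"claw":0}]' >/dev/null
python3 -c "
from h import *
plan([*bay(.027),.181],TA)"
```

```text
t=37.93 pos [0.4976 0.3096 0.1843] yaw -154.01 q6 5.9 tilt -1.0000 open 0.0135 F [ 0.2  0.1 -1.4]
TWIST -0.01 then x 0.07 y -0.01 cm, z 0.33 cm
```

```bash

python3 -m handwheel '[{"x":0.1,"y":0,"z":0.3,"twist":0,"claw":0},{"x":0,"y":0,"z":0,"twist":0,"claw":0},{"x":0,"y":0,"z":0,"twist":0,"claw":0},{"x":0,"y":0,"z":0,"twist":0,"claw":0.3},{"x":0,"y":0,"z":0,"twist":0,"claw":0.3}]'
python3 -m handwheel '[{"x":0,"y":0,"z":0,"twist":0,"claw":0.3},{"x":0,"y":0,"z":0,"twist":0,"claw":0.3},{"x":0,"y":0,"z":-1.5,"twist":0,"claw":0.3},{"x":0,"y":0,"z":-2.5,"twist":0,"claw":0.3},{"x":0,"y":0,"z":-2.5,"twist":0,"claw":0.3}]' | tail -3
python3 -m handwheel '[{"x":0,"y":0,"z":-3,"twist":0,"claw":0.6},{"x":0,"y":0,"z":-3,"twist":0,"claw":0.6},{"x":0,"y":0,"z":-2,"twist":0,"claw":0.6},{"x":0,"y":0,"z":0,"twist":0,"claw":0.6},{"x":0,"y":0,"z":0,"twist":0,"claw":0.6}]' >/dev/null
python3 -c "
from h import *
wrist('pics/w11.png')"
```

```text
time: 38.35
position: [0.4964, 0.309, 0.1808]
tool_rot: [[-0.899, -0.438, 0.001], [-0.438, 0.899, 0.0], [-0.001, 0.0, -1.0]]
ft_force: [-0.2, -0.5, 0.5]
opening: 0.0257
grip_force: 0.0
ft_force: [1.0, 0.1, 0.8]
opening: 0.0256
grip_force: 0.0
c [0.5783 0.2271] ends [0.4872 0.1841] [0.6344 0.2535] len 163 area 4110 yaw 25.3
c [0.5396 0.2717] ends [0.4657 0.231 ] [0.6079 0.3092] len 162 area 2967 yaw 28.8
c [0.58   0.1528] ends [0.5573 0.1602] [0.6024 0.1455] len 47 area 1728 yaw -18.1
c [0.5228 0.323 ] ends [0.4403 0.2828] [0.5849 0.3534] len 161 area 3280 yaw 26.0
c [0.4729 0.3596] ends [0.4144 0.3315] [0.5511 0.397 ] len 152 area 2116 yaw 25.6
c [0.4499 0.4135] ends [0.3988 0.3885] [0.5012 0.4386] len 114 area 4650 yaw 26.1
```

View pics/w11.png

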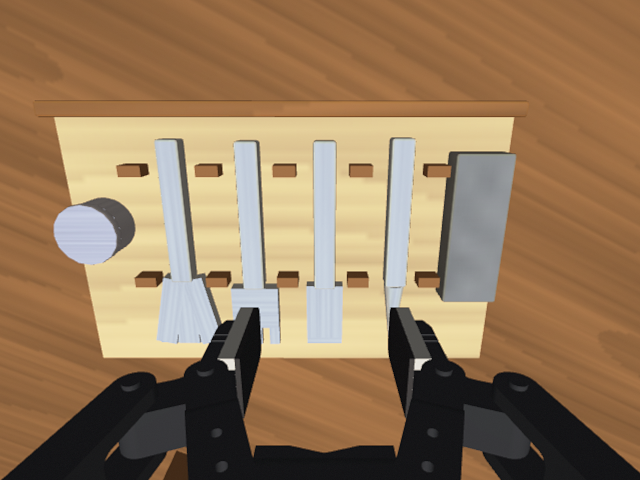

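All four chisels lie flat and straight in their bays. From whetstone to tin they are point (400), flat (325), claw (250) and fan (178), with heads about 13 mm from the rim, and the gripper is clear.

```bash
python3 -c "
from bench import job
print(job.finish_job())"
```

```text
the job is handed in; nothing more can be done
None
```

I handed the job in with all four chisels in the tray, running point, flat, claw, fan from the whetstone to the tin, heads about 13 mm from the rim, at about 40 s on the robot's clock; the blunt bar and wooden-handled chisel were never touched.

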